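# Load and lock the ink-roller drying stand

### The job

Push every loose ink-roller sleeve fully home onto a spigot of the drying stand, one to a spigot, and fit the lever onto the splined shaft, its arm over the shaft's wide tooth and its hub fully home, while the shaft is still unlocked. Only when all of that is in place, swing the lever counter-clockwise (seen from above) to its stop to lock the spigots, then let go, with the lever left on the shaft. Leave the ink bottle, the roll of tape and the glue stick where they are.

Things in the scene. Friction and masses are not known exactly. Their poses are not given: they have to be found in the camera images.
- sleeve_0: One of four identical loose ink-roller sleeves (three or four are present, else None): plain grey rigid tube, open at both ends, 42 mm outside, 30 mm bore, 45 mm long, 80 g, standing upright on the table at the start. Origin in the middle of the tube (22.5 mm above whatever it stands on), z along its axis; either end may be up.
- sleeve_1: One of four identical loose ink-roller sleeves (three or four are present, else None): plain grey rigid tube, open at both ends, 42 mm outside, 30 mm bore, 45 mm long, 80 g, standing upright on the table at the start. Origin in the middle of the tube (22.5 mm above whatever it stands on), z along its axis; either end may be up.
- sleeve_2: One of four identical loose ink-roller sleeves (three or four are present, else None): plain grey rigid tube, open at both ends, 42 mm outside, 30 mm bore, 45 mm long, 80 g, standing upright on the table at the start. Origin in the middle of the tube (22.5 mm above whatever it stands on), z along its axis; either end may be up.
- sleeve_3: One of four identical loose ink-roller sleeves (three or four are present, else None): plain grey rigid tube, open at both ends, 42 mm outside, 30 mm bore, 45 mm long, 80 g, standing upright on the table at the start. Origin in the middle of the tube (22.5 mm above whatever it stands on), z along its axis; either end may be up.
- spigot_0 (a point): Centre of the foot of an upright steel spigot on the stand, on the board's top face (24 mm above the table), where a sleeve's lower rim comes to rest; z up. The spigot is 27 mm thick and 31 mm high, its last 9 mm tapering to 19 mm. The four stand in a row 75 mm apart; a sleeve fully home has its middle 22.5 mm above this point. Any sleeve may go on any spigot.
- spigot_1 (a point): Centre of the foot of an upright steel spigot on the stand, on the board's top face (24 mm above the table), where a sleeve's lower rim comes to rest; z up. The spigot is 27 mm thick and 31 mm high, its last 9 mm tapering to 19 mm. The four stand in a row 75 mm apart; a sleeve fully home has its middle 22.5 mm above this point. Any sleeve may go on any spigot.
- spigot_2 (a point): Centre of the foot of an upright steel spigot on the stand, on the board's top face (24 mm above the table), where a sleeve's lower rim comes to rest; z up. The spigot is 27 mm thick and 31 mm high, its last 9 mm tapering to 19 mm. The four stand in a row 75 mm apart; a sleeve fully home has its middle 22.5 mm above this point. Any sleeve may go on any spigot.
- spigot_3 (a point): Centre of the foot of an upright steel spigot on the stand, on the board's top face (24 mm above the table), where a sleeve's lower rim comes to rest; z up. The spigot is 27 mm thick and 31 mm high, its last 9 mm tapering to 19 mm. The four stand in a row 75 mm apart; a sleeve fully home has its middle 22.5 mm above this point. Any sleeve may go on any spigot.
- stand: Fixed wooden drying stand: board 90 x 395 x 24 mm on the table with four spigots in a row and, at one end, a grey bearing turret (54 mm across its foot, 40 mm above) with an upright splined shaft. Origin on the table; on its y axis, from the origin: spigots at y = +150, +75, 0, -75 mm, shaft at -165 mm. At yaw 0 its x axis points away from the robot.
- shaft_seat (a point): On the shaft's axis on the seat face at the foot of the splines, 51 mm above the table: the lever's hub comes to rest here. Turns with the shaft; z up, +x along the one wide tooth. Four teeth form a cross 22 mm high, 26 mm tip to tip: three 7 mm wide (-x, +y, -y), one 14 mm wide (+x); on top a tapered round nose 8 mm high, 12 to 6 mm thick.
- shaft (a joint): Turn of the splined shaft in rad, growing counter-clockwise seen from above, 0 to 1.4; starts between 0 and 0.4 (unlocked), 1.4 is the hard stop (spigots locked). At 0 the wide tooth points along the stand's -x, at 1.4 nearly along its -y, away from the spigots. Stays where left; friction 0.12 N m; the lever has about 0.1 rad of play on the teeth.
- lever: Loose lever, 180 g, lying flat: steel hub, aluminium arm. Origin at the underside of its hub, in the bore's centre; z up, +x along the arm. Hub 44 x 44 mm, 24 mm high. Cross-shaped through bore, 1.5 mm clear of the shaft's teeth each side: slots reach 15 mm out, three 10 mm wide (-x, +y, -y), one 17 mm (+x, towards the arm): it fits only with the arm over the wide tooth.
- lever_knob (a point): Point on the lever at x = 98 mm, y = 0, z = 0 of its frame, axes as the lever's: under the black knob (18 mm thick, top 43 mm above this point) near the arm's end. The arm is a flat bar from x = 22 to 108 mm, 18 mm wide (y), z = 0 to 16 mm; grip it across its width, x = 35 to 80 mm; balance point inside the hub, 9 mm from its centre.
- ink_bottle: Bystander: ink bottle, 45 x 45 x 70 mm, standing on the table; origin at its underside. Leave alone.
- tape_roll: Bystander: roll of tape, 90 mm across, 48 mm high, flat on the table; origin at its underside. Leave alone.
- glue_stick: Bystander: glue stick, 27 mm thick, 92 mm high, standing; origin at its underside. Leave alone.

How it is judged:
By the outcome, as a careful person would: the job done as asked, in the order asked, and still so for the second after the job is handed in, with the robot touching nothing.
Of sleeve_0, sleeve_1, sleeve_2, sleeve_3 only 3 to 4 are there at a start; the rules pass over those that are not, and their reading is None.
At some moment in a run one of sleeve_0, sleeve_1, sleeve_2, sleeve_3, lever may be knocked a few centimetres aside while the robot is not near it.
Once in a run the grip may slacken for a moment while it holds something.
It also fails if it takes over 208 s, if anything falls off the work surface, if the arm or the gripper's body presses on something with over 40 N, if the wrist force passes 120 N, or if a joint passes its speed limit or range.

### The arm

A 6-joint arm with a two-finger parallel gripper is mounted at the origin on a cart in front of the work surface, level with it; the furniture and walls round the work are solid. World frame = base frame: x ahead of the robot, y to its left, z up, the work surface at z = 0. Lengths are in mm, angles in rad, forces in N, time in s.
With the tool pointing down it reaches from about 275 to 750 mm from the base axis. Payload 10.2 kg.
Tool frame: the origin (TCP) lies midway between the tips of the shut fingers; the grasp point (between the pads) lies 19 mm behind it; z points along the fingers, y is the line along which they close (so a half turn about z gives the same grasp; the last joint's range is limited). The gripper opens to 85 mm and grips with 20 to 120 N. Pads are 22 mm wide; open, the fingers measure 114 mm over their backs; the gripper's body (76 mm by 85 mm) begins 54 mm behind the grasp point. The pads swing forward as they close: fully open they stand 13 mm farther back than shut.
Start: joints at [-1.415, 0.313, 1.498, -0, 1.331, -0.223], TCP at [194.136, -487.793, 200.394] pointing down, gripper open.
Joint ranges: [-2.94, 2.94], [-0.97, 2.17], [0.19, 2.56], [-1.23, 4.37], [0.02, 3.11], [-2.88, 2.88]. Speed limits (rad/s): [2.39, 2.39, 3.01, 3.14, 3.14, 3.14].

### API

Orientations are given as a unit quaternion [w, x, y, z].
In Python, from rig import sense, capture, finish_job, find_in, place_of gives the robot as it stands. The module is installed in compiled form; this text tells all that it offers.
- The arm moves only by the shell command python3 -m jog 'ROWS' [FORCE]. ROWS is JSON, a list of rows, each an object of numbers: "tx", "ty", "tz": the shift along the tool's x, y, z in mm; "ax", "ay", "az": the turn, a rotation vector about the tool's x, y, z in rad; "jaw": the closure, from -1 (fully open) to 1 (shut), so that 0 is half open. In form: [{"tx": .., "ty": .., "tz": .., "ax": .., "ay": .., "az": .., "jaw": ..}, ...]. A call has 1 to 5 rows; each row shifts and turns the commanded pose from where the row before left it, along the tool's axes as they then stand; what a row does not reach is not made up. A row lasts 1/8 s, in which the tool goes at most 62.5 mm and 10.7 degrees, less where a joint would pass 70% of its speed; a pose out of reach is approached as far as the arm can. A call with a gripper value outside its range is refused whole. The fingers move at their own pace and stop on an object; FORCE is the grip in N (left out, the last holds). Time passes only in rows, so rows that do not move let the fingers close. It gives the time, the measured TCP pose, the force, the opening and the grip force at its end, in the units of the state.
- sense(): the state, without advancing time (a new reading comes with each control period).
- capture(name): name is "side" or "top" or "wrist"; returns a dict with "color" (384x512x3 uint8, red, green, blue), "depth" (384x512 float32, mm along the optical axis (not along the pixel's ray), 0 where there is no reading), "fx", "fy", "cx", "cy" (pixels), "camera_from_world" (4x4, takes a point from world to camera coordinates); the wrist camera has in their place "mount" (4x4, takes a point from camera to tool coordinates, whose origin is the TCP and whose axes are the flange's). Camera axes: x right, y up, looking along -z (the intrinsics and any distortion apply to the point x, -y, -z); pixel columns grow to the right and rows downward; lengths in mm; the calibration is good to about 2 mm. A picture is of the moment at which its call begins: read the wrist's pose just before it.
- finish_job(): hands the job in; it is judged then, once.
Trained networks look in the newest picture that a camera, given by its name, has taken for a name from the list of things; names that differ only in an ending like _2 or _b are one class to them, and where a whole thing is asked for, a point or a joint stands for the part that bears it (a point fixed in the world has none). Each returns a list of dicts, best first, with "conf" (0 to 1); they miss things now and then, are a little off and sometimes report something else, mostly with a low value. They report only what shows in the picture. A call takes as long as a camera call.
- find_in(query, camera): "centre" ([column, row] in pixels, amid what is visible of it).
- place_of(query, camera): "centre" ([column, row] in pixels: a listed point, or the origin of a listed thing).
The state is a dict: "time_s": time; "joints": joint angles; "dq": joint speeds; "tau": joint torques, N m; "eef_pos": TCP position; "ee_rot": TCP orientation; "force": force on the tool from outside, world axes, zero at the start; "wrist_torque": the same for the moment, N m; "grip_width": opening from 0.0 (shut) to 1.0 (fully open); "grip_force": force on a finger pad.
Only numpy, scipy, OpenCV 4.12 (cv2) and the standard library are available. Lean on these libraries where they do the work, as an engineer would, in place of code of your own. Each camera call takes 0.05 s, during which the arm holds its last target. There are 200 camera calls.

## Working session

There is one attempt and no reset: what is moved stays moved. The work goes in short steps, Python scripts to look and compute and a shell command to move; the robot and the scene stay as the last step left them, time stands still between calls to the robot, and variables do not carry over. Pictures are saved under pics/ and viewed, at most 14 in all, crops included, and the job is handed in when it is done.

```bash
mkdir -p pics
cat > h.py <<'E'
import numpy as np, cv2
from rig import *
from scipy.spatial.transform import Rotation as R
def rot(q): return R.from_quat([q[1],q[2],q[3],q[0]]).as_matrix()
def cam(name):
    s=sense(); c=capture(name)
    if name=='wrist':
        T=np.eye(4);T[:3,:3]=rot(s['ee_rot']);T[:3,3]=s['eef_pos']; c['W']=T@np.array(c['mount'])
    else: c['W']=np.linalg.inv(np.array(c['camera_from_world']))
    return c
def ray(c,px):
    d=np.array([(px[0]-c['cx'])/c['fx'],-(px[1]-c['cy'])/c['fy'],-1.]); return c['W'][:3,3],c['W'][:3,:3]@d
def atz(c,px,z):
    o,d=ray(c,px); return o+d*(z-o[2])/d[2]
def cloud(c):
    v,u=np.mgrid[0:384,0:512]; D=c['depth']
    P=np.stack([(u-c['cx'])/c['fx']*D,-(v-c['cy'])/c['fy']*D,-D],-1)
    return P@c['W'][:3,:3].T+c['W'][:3,3]
def proj(c,p):
    q=np.linalg.inv(c['W'])@np.r_[p,1]; return np.array([c['cx']+c['fx']*q[0]/-q[2], c['cy']-c['fy']*q[1]/-q[2]])
def save(c,n): cv2.imwrite('pics/'+n,c['color'][:,:,::-1])
E
python3 - <<'E'
from h import *
np.set_printoptions(precision=1,suppress=True)
H=dict(sleeve_0=22.5,spigot_0=24,stand=0,shaft_seat=51,lever=0,lever_knob=0,ink_bottle=0,tape_roll=0,glue_stick=0)
ims=[]
for n in ['top','side']:
    c=cam(n); save(c,n+'0.png'); ims.append(c['color'])
    print(n,c['W'][:3,3],c['fx'],(c['depth']==0).mean())
    for k,z in H.items():
        for r in place_of(k,n): print(k,round(r['conf'],2),np.array(r['centre']),atz(c,r['centre'],z))
cv2.imwrite('pics/a.png',np.vstack([cv2.resize(ims[0],(400,300)),cv2.resize(ims[1],(400,300))])[:,:,::-1])
s=sense();print(s)
print(capture('wrist')['mount'])
E
```

```text
top [ 531.1  166.  1212.2] 407.09164366787525 0.004099527994791667
sleeve_0 0.6 [287.5 238.7] [441.1  55.8  22.5]
sleeve_0 0.6 [169.7 222.8] [489.8 398.3  22.5]
sleeve_0 0.42 [217. 247.] [418.6 261.2  22.5]
sleeve_0 0.41 [250.5 249.1] [411.8 163.9  22.5]
spigot_0 0.95 [236.1 169.1] [645.3 204.6  24. ]
spigot_0 0.92 [284.9 177.2] [620.7  61.8  24. ]
spigot_0 0.83 [315.5 178.7] [615.8 -27.9  24. ]
spigot_0 0.64 [265.7 174.2] [629.8 118.   24. ]
stand 0.68 [287.6 178.1] [619.8  51.7   0. ]
stand 0.43 [285.7 235.5] [448.9  59.    0. ]
shaft_seat 0.45 [349.1 185.8] [ 592.9 -119.8   51. ]
lever 0.67 [348.8 244.1] [ 421.9 -128.8    0. ]
lever_knob 0.68 [315.3 239.4] [436.6 -29.    0. ]
lever_knob 0.57 [287.2 238.2] [440.8  54.6   0. ]
ink_bottle 0.77 [317.1 119. ] [797.4 -38.9   0. ]
tape_roll 0.65 [285.5 239.6] [436.7  59.7   0. ]
tape_roll 0.54 [172.3 153.7] [694.6 395.2   0. ]
glue_stick 0.47 [259.9 119.5] [796.5 133.2   0. ]
side [367.8 933.3 462.6] 383.4256862393378 0.004084269205729167
sleeve_0 0.82 [280.9 268. ] [483.7 397.6  22.5]
sleeve_0 0.8 [328.5 236.6] [416.4 270.7  22.5]
sleev
[... 483 characters left out ...]
18 [264.9 174.2] [635.3 -18.8   0. ]
lever_knob 0.49 [331.4 182. ] [448.4 -31.3   0. ]
ink_bottle 0.63 [213.6 165.6] [796.2 -25.8   0. ]
tape_roll 0.59 [177.3 256.1] [690.4 399.5   0. ]
{'time_s': 1.0, 'joints': array([-1.4,  0.3,  1.5,  0. ,  1.3, -0.2]), 'dq': array([-0.,  0., -0.,  0.,  0., -0.]), 'tau': array([  0. , -41.2, -26. ,  -0. ,   0. ,   0. ]), 'eef_pos': array([ 194.1, -487.8,  200.4]), 'ee_rot': array([-0. ,  1. ,  0.2,  0. ]), 'force': array([ 0.5, -0.2, -0.6]), 'wrist_torque': array([0. , 0. , 0.1]), 'grip_force': 0.0, 'grip_width': 0.9975061335759546}
[[   0.     0.9    0.3   84.2]
 [   1.     0.    -0.    -0.7]
 [  -0.     0.3   -0.9 -173. ]
 [   0.     0.     0.     1. ]]
```

View pics/top0.png

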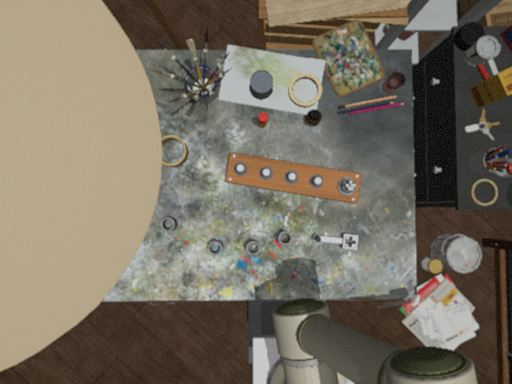

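View pics/side0.png

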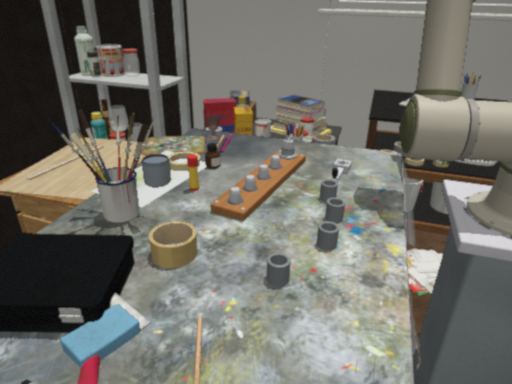

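```bash
cat >> h.py <<'E'
def go(x,y,z,yaw):
    """yaw: world angle of tool x axis, tool pointing down; prints az and shift (after turn)"""
    s=sense(); M=rot(s['ee_rot']); cur=np.arctan2(M[1,0],M[0,0])
    d=(yaw-cur+np.pi)%(2*np.pi)-np.pi
    tx=np.array([np.cos(yaw),np.sin(yaw),0]); ty=np.array([np.sin(yaw),-np.cos(yaw),0])
    D=np.array([x,y,z])-s['eef_pos']
    print('cur yaw %.3f tilt %.3f'%(cur,np.arccos(min(1,-M[2,2]))),'pos',s['eef_pos'].round(1),'j6 %.2f'%s['joints'][5],'-> az %.3f (tool, +=cw world) tx %.1f ty %.1f tz %.1f'%(-d,D@tx,D@ty,-D[2]))
E
python3 - <<'E'
from h import *
np.set_printoptions(precision=1,suppress=True)
c=cam('top');P=cloud(c);Z=P[...,2]
m=(Z>12)&(Z<110)&(P[...,0]>330)&(P[...,0]<760)&(P[...,1]>-230)&(P[...,1]<330+150)
n,l,st,ce=cv2.connectedComponentsWithStats(m.astype(np.uint8))
for i in range(1,n):
    if st[i,4]>15:
        q=P[l==i]; print(st[i,4],ce[i],q.min(0),q.max(0),(q.max(0)+q.min(0))/2)
        if st[i,4]>800:
            L=q
            t=q[(q[:,2]>40)]
            mm=np.zeros(l.shape,np.uint8); mm[(l==i)&(Z>42)]=1
            k,l2,s2,c2=cv2.connectedComponentsWithStats(mm)
            for j in range(1,k): print('  top',s2[j,4],c2[j],P[l2==j].mean(0),P[l2==j].max(0)[2])
            b=q[q[:,2]<32][:,:2].astype(np.float32); print('  rect',cv2.minAreaRect(b))
M=rot(sense()['ee_rot']);print(M,sense()['joints'])
E
```

```text
254 [175.1 150.4] [655.2 348.3  12. ] [742.7 423.2  53.4] [698.9 385.7  32.7]
4109 [292.7 177.1] [ 546.7 -161.3   12. ] [695.9 237.4  84.5] [621.3  38.1  48.2]
  top 67 [239.9 167.7] [646.5 192.9  52.9] 58.98686207208766
  top 65 [265.6 171.9] [634.1 119.3  52.8] 58.7499410640894
  top 66 [291.2 176.1] [621.7  46.5  53. ] 60.001653127729924
  top 66 [317.1 180.2] [609.5 -27.6  53. ] 58.665590305243086
  top 161 [347.9 185.3] [ 593.9 -114.3   59.2] 84.46750547679972
  rect ((621.194580078125, 37.68125915527344), (395.0911865234375, 90.52262878417969), 80.39218139648438)
132 [167.9 223.5] [469.6 380.4  12. ] [507.2 423.   49. ] [488.4 401.7  30.5]
109 [284.3 237.1] [427.4  47.5  12.3] [467.1  86.7  50.4] [447.2  67.1  31.3]
355 [338.6 240. ] [ 409.6 -147.8   12.2] [456.3 -19.4  50.5] [433.  -83.6  31.4]
111 [214.8 247.1] [400.6 246.1  12.5] [440.2 285.3  51.7] [420.4 265.7  32.1]
102 [252.5 247.3] [399.7 139.2  13.2] [439.2 176.9  51.8] [419.5 158.1  32.5]
[[ 0.9  0.4 -0. ]
 [ 0.4 -0.9 -0. ]
 [-0.   0.  -1. ]] [-1.4  0.3  1.5 -0.   1.3 -0.2]
```

```bash
python3 -c "
from h import *
go(447,67,200,1.405)"
```

```text
cur yaw 0.379 tilt 0.000 pos [ 194.1 -487.8  200.4] j6 -0.22 -> az -1.026 (tool, +=cw world) tx 588.9 ty 157.8 tz 0.4
```

```bash
python3 -m jog '[{"az":-0.171},{"az":-0.171},{"az":-0.171},{"az":-0.171},{"az":-0.171}]' >/dev/null
python3 -m jog '[{"az":-0.171},{"tx":50,"ty":13},{"tx":50,"ty":13},{"tx":50,"ty":13},{"tx":50,"ty":13}]'  >/dev/null
python3 -m jog '[{"tx":50,"ty":13},{"tx":50,"ty":13},{"tx":50,"ty":13},{"tx":50,"ty":13},{"tx":50,"ty":14}]'  >/dev/null
python3 -m jog '[{"tx":50,"ty":14},{"tx":50,"ty":14},{"tx":39,"ty":14},{},{}]'
python3 - <<'E'
from h import *
go(447,67,200,1.405)
c=cam('wrist');save(c,'w1.png');P=cloud(c)
for r in place_of('sleeve_0','wrist'): print(r,atz(c,r['centre'],22.5).round(1))
E
```

```text
cur yaw 0.379 tilt 0.000 pos [ 194.1 -487.8  200.4] j6 -0.22 -> az -1.026 (tool, +=cw world) tx 588.9 ty 157.8 tz 0.4schema error: expected keys tx, ty, tz, ax, ay, az, jaw
schema error: expected keys tx, ty, tz, ax, ay, az, jaw
schema error: expected keys tx, ty, tz, ax, ay, az, jaw
schema error: expected keys tx, ty, tz, ax, ay, az, jaw
```

View pics/w1.png

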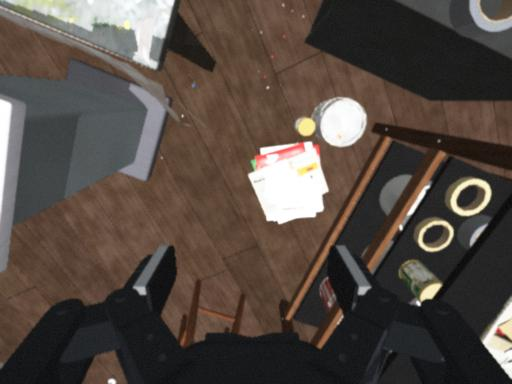

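The wrist view shows only the floor, with the fingertips near (155,275) and (345,275). The rows were refused because every key is required.

```bash
python3 -m jog '[{"tx":0,"ty":0,"tz":0,"ax":0,"ay":0,"az":-0.171,"jaw":-1},{"tx":0,"ty":0,"tz":0,"ax":0,"ay":0,"az":-0.171,"jaw":-1},{"tx":0,"ty":0,"tz":0,"ax":0,"ay":0,"az":-0.171,"jaw":-1},{"tx":0,"ty":0,"tz":0,"ax":0,"ay":0,"az":-0.171,"jaw":-1},{"tx":0,"ty":0,"tz":0,"ax":0,"ay":0,"az":-0.171,"jaw":-1}]' 60 >/dev/null
python3 -m jog '[{"tx":0,"ty":0,"tz":0,"ax":0,"ay":0,"az":-0.171,"jaw":-1},{"tx":50,"ty":13,"tz":0,"ax":0,"ay":0,"az":0,"jaw":-1},{"tx":50,"ty":13,"tz":0,"ax":0,"ay":0,"az":0,"jaw":-1},{"tx":50,"ty":13,"tz":0,"ax":0,"ay":0,"az":0,"jaw":-1},{"tx":50,"ty":13,"tz":0,"ax":0,"ay":0,"az":0,"jaw":-1}]'  >/dev/null
python3 -m jog '[{"tx":50,"ty":13,"tz":0,"ax":0,"ay":0,"az":0,"jaw":-1},{"tx":50,"ty":13,"tz":0,"ax":0,"ay":0,"az":0,"jaw":-1},{"tx":50,"ty":13,"tz":0,"ax":0,"ay":0,"az":0,"jaw":-1},{"tx":50,"ty":13,"tz":0,"ax":0,"ay":0,"az":0,"jaw":-1},{"tx":50,"ty":13,"tz":0,"ax":0,"ay":0,"az":0,"jaw":-1}]'  >/dev/null
python3 -m jog '[{"tx":50,"ty":14,"tz":0,"ax":0,"ay":0,"az":0,"jaw":-1},{"tx":50,"ty":14,"tz":0,"ax":0,"ay":0,"az":0,"jaw":-1},{"tx":39,"ty":14,"tz":0,"ax":0,"ay":0,"az":0,"jaw":-1},{"tx":0,"ty":0,"tz":0,"ax":0,"ay":0,"az":0,"jaw":-1}]'
python3 - <<'E'
from h import *
go(447,67,200,1.405)
c=cam('wrist');save(c,'w1.png');P=cloud(c)
for r in place_of('sleeve_0','wrist'): print(r,atz(c,r['centre'],22.5).round(1))
E
```

```text
time_s: 3.58
eef_pos: [448.7, 68.7, 200.2]
ee_rot: [-0.0, 0.762, 0.647, -0.0]
force: [-1.1, -0.3, -0.7]
grip_width: 0.998
grip_force: 0.0
cur yaw 1.408 tilt 0.000 pos [448.7  68.7 200.2] j6 0.06 -> az 0.003 (tool, +=cw world) tx -1.9 ty -1.4 tz 0.2
{'centre': [249.4, 167.1], 'conf': 0.64} [445.5  68.5  22.5]
{'centre': [216.5, 99.6], 'conf': 0.57} [419.3 159.6  22.5]
```

View pics/w1.png

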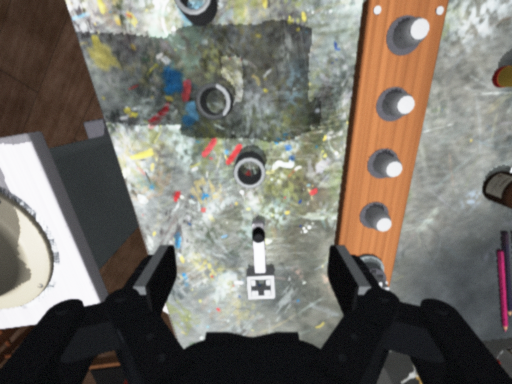

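The wrist view shows sleeve A at (249,167), the next at (216,99), the lever hub at (261,289) with its knob at (258,235), and spigot tops at (418,28), (403,103), (393,170) and (382,224).

```bash
cat >> h.py <<'E'
def clusters(c,z0,z1,box,amin=40):
    P=cloud(c);Z=P[...,2]
    m=(Z>z0)&(Z<z1)&(P[...,0]>box[0])&(P[...,0]<box[1])&(P[...,1]>box[2])&(P[...,1]<box[3])
    n,l,st,ce=cv2.connectedComponentsWithStats(m.astype(np.uint8))
    out=[]
    for i in range(1,n):
        if st[i,4]>=amin:
            q=P[l==i]; (x,y),r=cv2.minEnclosingCircle(q[:,:2].astype(np.float32))
            out.append((round(x,1),round(y,1),round(r,1),st[i,4],ce[i].round(0).tolist(),q[:,2].max().round(1),q.mean(0).round(1).tolist()))
    return out
E
python3 - <<'E'
from h import *
c=cam('wrist')
print('sleeve');[print(*k) for k in clusters(c,38,52,(380,530,0,450))]
print('spig');[print(*k) for k in clusters(c,50,62,(560,700,-60,240),15)]
print('lever');[print(*k) for k in clusters(c,16,30,(380,500,-160,0),15)]
print('knob');[print(*k) for k in clusters(c,35,50,(380,500,-160,0),15)]
E
```

```text
sleeve
417.3 258.0 18.5 291 [193.0, 7.0] 47.5 [416.5, 251.3, 43.6]
416.8 157.4 20.9 538 [213.0, 99.0] 47.2 [417.0, 158.0, 44.1]
444.6 65.6 20.8 444 [249.0, 171.0] 46.6 [445.0, 66.3, 44.0]
spig
645.5 192.8 11.7 423 [418.0, 27.0] 56.8 [644.1, 192.5, 53.9]
632.6 118.9 11.6 329 [404.0, 102.0] 56.9 [631.5, 119.3, 53.9]
620.2 45.3 11.5 269 [393.0, 166.0] 56.3 [619.0, 46.1, 53.9]
607.5 -28.0 11.6 225 [383.0, 222.0] 56.6 [607.0, -27.2, 53.9]
lever
441.9 -25.8 7.5 28 [258.0, 227.0] 30.0 [442.3, -22.6, 24.8]
437.9 -61.1 7.6 23 [260.0, 248.0] 17.7 [439.0, -61.2, 16.4]
434.7 -77.6 13.2 39 [260.0, 259.0] 17.8 [436.3, -81.1, 16.6]
430.5 -126.0 29.7 595 [261.0, 285.0] 25.9 [430.9, -123.9, 22.6]
knob
441.4 -28.7 9.0 123 [258.0, 236.0] 44.5 [441.7, -27.2, 41.6]
```

```bash
python3 -m jog '[{"tx":-3.3,"ty":-3.2,"tz":60,"ax":0,"ay":0,"az":0,"jaw":-1},{"tx":0,"ty":0,"tz":55,"ax":0,"ay":0,"az":0,"jaw":-1},{"tx":0,"ty":0,"tz":45,"ax":0,"ay":0,"az":0,"jaw":-1},{"tx":0,"ty":0,"tz":32,"ax":0,"ay":0,"az":0,"jaw":-1},{"tx":0,"ty":0,"tz":0,"ax":0,"ay":0,"az":0,"jaw":0.4}]' 60
python3 -m jog '[{"tx":0,"ty":0,"tz":0,"ax":0,"ay":0,"az":0,"jaw":1},{"tx":0,"ty":0,"tz":0,"ax":0,"ay":0,"az":0,"jaw":1},{"tx":0,"ty":0,"tz":0,"ax":0,"ay":0,"az":0,"jaw":1},{"tx":0,"ty":0,"tz":0,"ax":0,"ay":0,"az":0,"jaw":1}]' 60
python3 -m jog '[{"tx":0,"ty":0,"tz":-30,"ax":0,"ay":0,"az":0,"jaw":1},{"tx":0,"ty":0,"tz":-55,"ax":0,"ay":0,"az":0,"jaw":1},{"tx":0,"ty":0,"tz":0,"ax":0,"ay":0,"az":0,"jaw":1},{"tx":0,"ty":0,"tz":0,"ax":0,"ay":0,"az":0,"jaw":1}]'
python3 -c "
from h import *
go(607.5,-28,93,1.405)"
```

```text
time_s: 4.35
eef_pos: [443.2, 63.3, 7.3]
ee_rot: [-0.001, 0.764, 0.645, -0.001]
force: [-0.6, 0.7, 0.6]
grip_width: 0.818
grip_force: 0.0
time_s: 4.85
eef_pos: [445.6, 63.8, 10.5]
ee_rot: [0.001, 0.763, 0.646, 0.001]
force: [-3.7, -1.2, 11.9]
grip_width: 0.436
grip_force: 58.8
time_s: 5.35
eef_pos: [444.4, 64.1, 93.5]
ee_rot: [0.0, 0.763, 0.646, 0.0]
force: [-0.0, 0.8, -0.6]
grip_width: 0.435
grip_force: 60.2
cur yaw 1.405 tilt 0.000 pos [444.4  64.1  93.5] j6 0.05 -> az -0.000 (tool, +=cw world) tx -63.9 ty 176.1 tz 0.5
```

```bash
python3 -m jog '[{"tx":-20,"ty":53,"tz":0,"ax":0,"ay":0,"az":0,"jaw":1},{"tx":-20,"ty":54,"tz":0,"ax":0,"ay":0,"az":0,"jaw":1},{"tx":-16,"ty":45,"tz":0,"ax":0,"ay":0,"az":0,"jaw":1},{"tx":-8,"ty":24,"tz":0,"ax":0,"ay":0,"az":0,"jaw":1},{"tx":0,"ty":0,"tz":0,"ax":0,"ay":0,"az":0,"jaw":1}]'
python3 - <<'E'
from h import *
go(607.5,-28,93,1.405)
c=cam('wrist');save(c,'w2.png')
print([k for k in clusters(c,100,180,(480,740,-160,100),15)])
for r in place_of('sleeve_0','wrist'): print(r)
print('spig');[print(*k) for k in clusters(c,50,62,(560,700,-60,240),15)]
E
```

```text
time_s: 5.98
eef_pos: [607.5, -28.8, 91.4]
ee_rot: [-0.001, 0.764, 0.646, -0.001]
force: [-0.4, -0.1, -1.3]
grip_width: 0.434
grip_force: 60.4
cur yaw 1.404 tilt 0.003 pos [607.5 -28.8  91.4] j6 -0.07 -> az -0.001 (tool, +=cw world) tx 0.7 ty -0.1 tz -1.6
[(608.3, -26.7, 54.1, np.int32(11552), [252.0, 274.0], np.float64(180.0), [608.8, -23.1, 152.4])]
{'centre': [250.1, 230.5], 'conf': 0.66}
spig
633.3 117.7 11.2 453 [254.0, 7.0] 56.4 [632.6, 112.8, 53.5]
621.1 45.1 11.5 702 [253.0, 113.0] 56.9 [621.0, 45.4, 54.0]
```

View pics/w2.png

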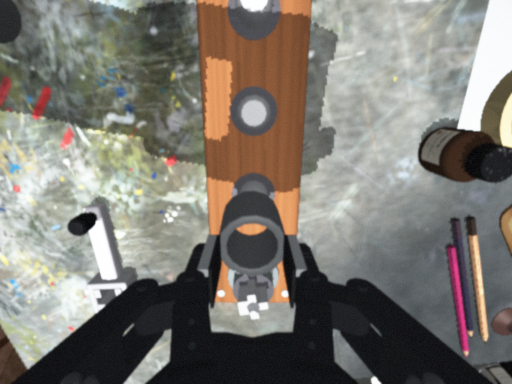

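The held sleeve's rim is centred near (251,242), over spigot 3. Spigot 2 is at (253,110) and the shaft is partly visible at (253,300).

Run:
```python
from h import *
c=cam('wrist');P=cloud(c)
sub=P[195:285,205:297]
h=sub[...,2]; print(np.histogram(h[(h>80)&(h<145)],bins=13,range=(80,145))[0])
for a,b in((118,130),(121,128),(123,130)):
    m=np.zeros(h.shape,bool); m=(h>a)&(h<b)&(np.hypot(sub[...,0]-607.5,sub[...,1]+26)<24)
    print(a,b,m.sum(),cv2.minEnclosingCircle(sub[m][:,:2].astype(np.float32)), sub[m].mean(0).round(1))
    yy,xx=np.nonzero(m); print(xx.min()+205,xx.max()+205,yy.min()+195,yy.max()+195)
```

```text
[  79  192  252  281  317  344  380  417  557 1506  185  200  203]
118 130 2215 ((607.8134765625, -24.076602935791016), 23.11886215209961) [606.9 -23.9 124.9]
215 291 210 276
121 128 1903 ((608.3679809570312, -25.996883392333984), 22.958717346191406) [606.9 -24.  125.5]
218 291 212 276
123 130 1784 ((607.8134765625, -24.076602935791016), 23.11886215209961) [607. -24. 126.]
215 291 213 276
```

```bash
python3 -m jog '[{"tx":-2.5,"ty":0,"tz":15,"ax":0,"ay":0,"az":0,"jaw":1},{"tx":0,"ty":0,"tz":13,"ax":0,"ay":0,"az":0,"jaw":1},{"tx":0,"ty":0,"tz":8,"ax":0,"ay":0,"az":0,"jaw":1},{"tx":0,"ty":0,"tz":6,"ax":0,"ay":0,"az":0,"jaw":1}]'
python3 -m jog '[{"tx":0,"ty":0,"tz":6,"ax":0,"ay":0,"az":0,"jaw":1},{"tx":0,"ty":0,"tz":5,"ax":0,"ay":0,"az":0,"jaw":1},{"tx":0,"ty":0,"tz":3,"ax":0,"ay":0,"az":0,"jaw":1},{"tx":0,"ty":0,"tz":0,"ax":0,"ay":0,"az":0,"jaw":1}]'
```

```text
time_s: 6.62
eef_pos: [607.4, -30.6, 51.0]
ee_rot: [0.0, 0.763, 0.646, 0.0]
force: [1.4, 0.3, -0.3]
grip_width: 0.435
grip_force: 60.6
time_s: 7.12
eef_pos: [607.3, -30.6, 37.2]
ee_rot: [0.0, 0.763, 0.646, 0.0]
force: [4.1, 0.6, -3.7]
grip_width: 0.44
grip_force: 60.3
```

```bash
python3 -m jog '[{"tx":0,"ty":0,"tz":2,"ax":0,"ay":0,"az":0,"jaw":1},{"tx":0,"ty":0,"tz":2,"ax":0,"ay":0,"az":0,"jaw":1},{"tx":0,"ty":0,"tz":0,"ax":0,"ay":0,"az":0,"jaw":1}]'
python3 -m jog '[{"tx":0,"ty":0,"tz":1.5,"ax":0,"ay":0,"az":0,"jaw":1},{"tx":0,"ty":0,"tz":0,"ax":0,"ay":0,"az":0,"jaw":1}]'
```

```text
time_s: 7.5
eef_pos: [607.4, -30.6, 34.6]
ee_rot: [0.0, 0.763, 0.646, 0.0]
force: [-2.5, 0.7, 9.0]
grip_width: 0.435
grip_force: 62.5
time_s: 7.75
eef_pos: [607.4, -30.6, 34.4]
ee_rot: [0.001, 0.763, 0.646, 0.0]
force: [-6.6, 1.7, 19.5]
grip_width: 0.433
grip_force: 64.5
```

```bash
python3 -m jog '[{"tx":0,"ty":0,"tz":-2,"ax":0,"ay":0,"az":0,"jaw":-1},{"tx":0,"ty":0,"tz":0,"ax":0,"ay":0,"az":0,"jaw":-1},{"tx":0,"ty":0,"tz":0,"ax":0,"ay":0,"az":0,"jaw":-1},{"tx":0,"ty":0,"tz":-50,"ax":0,"ay":0,"az":0,"jaw":-1},{"tx":0,"ty":0,"tz":-60,"ax":0,"ay":0,"az":0,"jaw":-1}]'
python3 -c "
from h import *
go(417,157.5,145,1.405)"
```

```text
time_s: 8.38
eef_pos: [606.4, -30.4, 144.1]
ee_rot: [-0.001, 0.763, 0.646, -0.001]
force: [-0.1, -0.4, 0.5]
grip_width: 1.001
grip_force: 0.0
cur yaw 1.405 tilt 0.003 pos [606.4 -30.4 144.1] j6 -0.08 -> az -0.000 (tool, +=cw world) tx 154.1 ty -217.8 tz -0.9
```

```bash
python3 -m jog '[{"tx":35,"ty":-49,"tz":0,"ax":0,"ay":0,"az":0,"jaw":-1},{"tx":35,"ty":-50,"tz":0,"ax":0,"ay":0,"az":0,"jaw":-1},{"tx":35,"ty":-50,"tz":0,"ax":0,"ay":0,"az":0,"jaw":-1},{"tx":32,"ty":-45,"tz":0,"ax":0,"ay":0,"az":0,"jaw":-1},{"tx":17,"ty":-24,"tz":0,"ax":0,"ay":0,"az":0,"jaw":-1}]'
python3 -m jog '[{"tx":0,"ty":0,"tz":0,"ax":0,"ay":0,"az":0,"jaw":-1},{"tx":0,"ty":0,"tz":0,"ax":0,"ay":0,"az":0,"jaw":-1}]' >/dev/null
python3 - <<'E'
from h import *
c=cam('wrist');save(c,'w3.png')
K=[k for k in clusters(c,38,52,(380,530,0,450))]
[print(*k) for k in K]
go(417,157.5,14,1.405)
E
```

```text
time_s: 9.0
eef_pos: [415.6, 158.8, 143.9]
ee_rot: [-0.0, 0.763, 0.647, -0.0]
force: [0.6, -0.2, -0.2]
grip_width: 1.002
grip_force: 0.0
418.0 266.7 20.9 848 [232.0, 72.0] 46.8 [418.3, 267.3, 44.2]
417.0 157.5 21.2 622 [251.0, 182.0] 47.0 [417.1, 158.7, 43.9]
cur yaw 1.404 tilt 0.000 pos [418.3 156.8 143.8] j6 0.26 -> az -0.001 (tool, +=cw world) tx 0.5 ty -1.4 tz 129.8
```

```bash
python3 -m jog '[{"tx":0.5,"ty":-1.4,"tz":50,"ax":0,"ay":0,"az":0,"jaw":-1},{"tx":0,"ty":0,"tz":50,"ax":0,"ay":0,"az":0,"jaw":-1},{"tx":0,"ty":0,"tz":30,"ax":0,"ay":0,"az":0,"jaw":-1},{"tx":0,"ty":0,"tz":0,"ax":0,"ay":0,"az":0,"jaw":1},{"tx":0,"ty":0,"tz":0,"ax":0,"ay":0,"az":0,"jaw":1}]' 60
python3 -m jog '[{"tx":0,"ty":0,"tz":0,"ax":0,"ay":0,"az":0,"jaw":1},{"tx":0,"ty":0,"tz":0,"ax":0,"ay":0,"az":0,"jaw":1},{"tx":0,"ty":0,"tz":0,"ax":0,"ay":0,"az":0,"jaw":1}]' 60
python3 -m jog '[{"tx":0,"ty":0,"tz":-30,"ax":0,"ay":0,"az":0,"jaw":1},{"tx":0,"ty":0,"tz":-55,"ax":0,"ay":0,"az":0,"jaw":1},{"tx":0,"ty":0,"tz":0,"ax":0,"ay":0,"az":0,"jaw":1},{"tx":0,"ty":0,"tz":0,"ax":0,"ay":0,"az":0,"jaw":1}]'
python3 - <<'E'
from h import *
go(620.2,45.3,97,1.405)
c=cam('wrist');P=cloud(c)
t=sense()['eef_pos']
m=(abs(P[...,0]-t[0])<12)&(abs(P[...,1]-t[1])<26)&(P[...,2]>t[2]+22)&(P[...,2]<t[2]+40)
q=P[m]; print(np.histogram(q[:,2]-t[2],bins=9,range=(22,40))[0],(q.min(0)-t).round(1),(q.max(0)-t).round(1))
E
```

```text
time_s: 9.93
eef_pos: [417.4, 157.8, 14.9]
ee_rot: [0.0, 0.764, 0.646, 0.001]
force: [-0.8, 0.1, -0.1]
grip_width: 0.604
grip_force: 0.0
time_s: 10.3
eef_pos: [416.5, 158.1, 14.3]
ee_rot: [0.0, 0.763, 0.646, 0.0]
force: [-0.3, 0.0, 0.5]
grip_width: -0.001
grip_force: 0.0
time_s: 10.8
eef_pos: [416.0, 158.1, 98.6]
ee_rot: [-0.0, 0.763, 0.646, -0.0]
force: [-0.1, 0.0, 0.6]
grip_width: 0.001
grip_force: 0.0
cur yaw 1.405 tilt 0.000 pos [416.  158.1  98.6] j6 0.26 -> az -0.000 (tool, +=cw world) tx -77.5 ty 220.0 tz 1.6
[ 0  0  0  0  0  0 19 59 71] [-10.2   5.4  34.4] [11.8 12.8 40. ]
```

Run:
```python
from h import *
c=cam('wrist');save(c,'w4.png')
[print(*k) for k in clusters(c,38,52,(340,560,0,450))]
c=cam('top')
print('top');[print(*k) for k in clusters(c,34,54,(340,560,-200,450),20)]
for r in place_of('sleeve_0','top'): print(r['conf'],r['centre'],atz(c,r['centre'],22.5).round(1))
```

```text
418.0 266.8 21.0 1241 [232.0, 67.0] 47.1 [418.2, 267.7, 44.1]
417.1 158.3 20.8 863 [253.0, 197.0] 46.4 [417.2, 158.8, 43.8]
top
487.6 401.7 21.4 96 [167.0, 224.0] 51.3 [488.6, 401.1, 43.8]
443.4 -28.4 8.7 31 [317.0, 238.0] 49.1 [443.0, -28.2, 42.6]
419.8 266.5 20.7 86 [214.0, 247.0] 50.7 [420.0, 266.9, 44.7]
0.65 [320.9, 180.6] [610.2 -44.   22.5]
0.6 [169.3, 226.5] [479.1 399.5  22.5]
0.49 [217.3, 244.1] [427.  260.3  22.5]
```

View pics/w4.png

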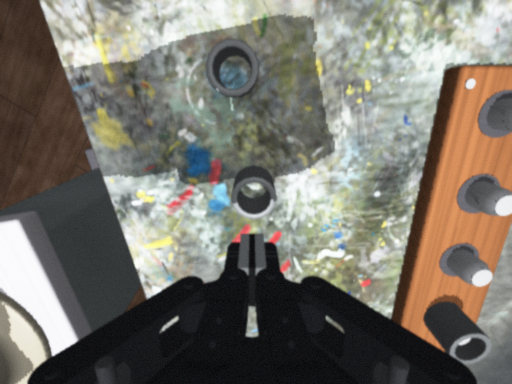

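Sleeve B stands untouched with its ring at (253,197). Sleeve A is on spigot 3 at (458,335), and the shut fingers are at (253,240). I'll check the geometry before trying again.

Run:
```python
from h import *
c=cam('wrist'); t=sense()['eef_pos']; print(t,proj(c,t),proj(c,t+[0,0,19]),proj(c,[417.1,158.3,45]))
P=cloud(c)
for r in range(150,300,10): print(r,P[r,253].round(0))
[print(*k) for k in clusters(c,60,80,(560,700,-100,240),15)]
cv2.imwrite('pics/w4b.png',cv2.resize(c['color'][150:300,180:330,::-1],(600,600)))
```

```text
[415.89913679 158.01638678  98.15114381] [251.86458647 225.22948324] [251.8322022  238.25591139] [253.19118233 198.59434696]
150 [423. 193.  -2.]
160 [421. 183.  -1.]
170 [420. 178.  21.]
180 [420. 175.  44.]
190 [416. 151.  -1.]
200 [414. 143.   7.]
210 [414. 143.  34.]
220 [410. 117.  -0.]
230 [408. 104.  -1.]
240 [418. 169. 140.]
250 [418. 169. 150.]
260 [418. 169. 159.]
270 [418. 168. 166.]
280 [417. 163. 166.]
290 [416. 157. 165.]
606.5 -28.0 21.8 1061 [468.0, 345.0] 69.9 [606.0, -25.4, 65.9]
```

View pics/w4b.png

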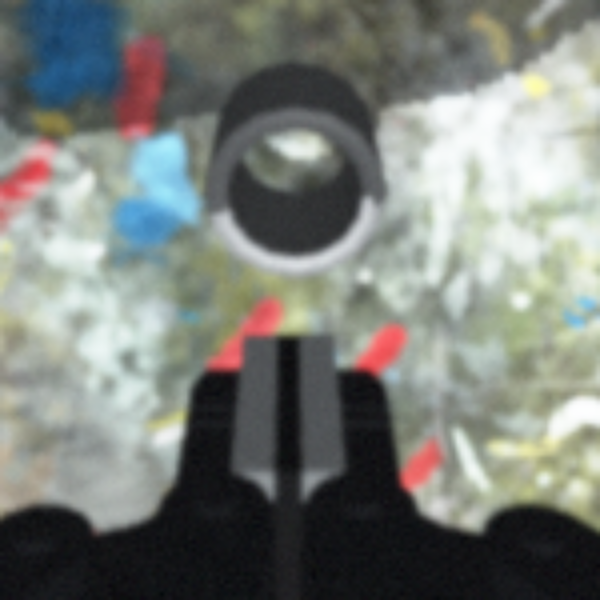

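```bash
python3 -m jog '[{"tx":0,"ty":0,"tz":20,"ax":0,"ay":0,"az":0,"jaw":-1},{"tx":0,"ty":0,"tz":30,"ax":0,"ay":0,"az":0,"jaw":-1},{"tx":0,"ty":0,"tz":0,"ax":0,"ay":0,"az":0,"jaw":-1},{"tx":0,"ty":0,"tz":20,"ax":0,"ay":0,"az":0,"jaw":-1},{"tx":0,"ty":0,"tz":26,"ax":0,"ay":0,"az":0,"jaw":-1}]' 60
python3 - <<'E'
from h import *
c=cam('wrist'); t=sense()['eef_pos'];print(t); P=cloud(c); Q=P-t
tx=np.array([.165,.986]);ty=np.array([.986,-.165])
u=Q[...,:2]@tx; v=Q[...,:2]@ty
for lo,hi in((-60,-36),(36,60)):
    m=(v>lo)&(v<hi)&(abs(u)<13)&(Q[...,2]>6)&(Q[...,2]<80)
    print(m.sum(), np.percentile(Q[m][:,2],[0,2,10,50]).round(1), np.percentile(v[m],[1,99]),np.percentile(u[m],[1,99]))
cv2.imwrite('pics/w5.png',c['color'][:,:,::-1])
E
```

```text
time_s: 11.68
eef_pos: [417.4, 158.2, 3.6]
ee_rot: [0.001, 0.763, 0.646, 0.001]
force: [0.6, -0.7, 0.1]
grip_width: 1.001
grip_force: 0.0
[415.29923644 157.90615066   0.7466131 ]
1718 [45.1 48.7 52.8 66.8] [-54.26374851 -40.52722293] [-9.41937832 12.69843374]
1706 [45.9 48.8 53.1 67. ] [43.94067476 57.70425575] [-9.42588154 12.78365279]
```

View pics/w5.png

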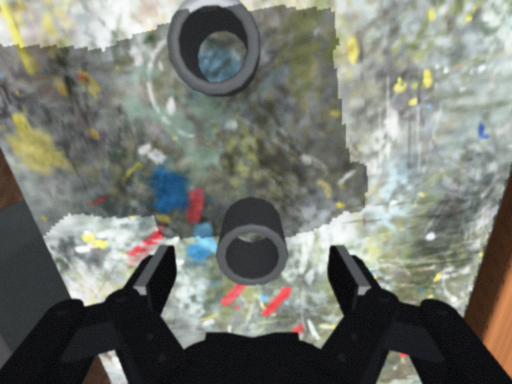

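The open tips are about 46 mm behind the reported TCP, roughly 33 mm when shut, so real grasps need a TCP that much lower.

```bash
python3 -m jog '[{"tx":0,"ty":0.5,"tz":14,"ax":0,"ay":0,"az":0,"jaw":-1},{"tx":0,"ty":0,"tz":12,"ax":0,"ay":0,"az":0,"jaw":-1},{"tx":0,"ty":0,"tz":0,"ax":0,"ay":0,"az":0,"jaw":0},{"tx":0,"ty":0,"tz":0,"ax":0,"ay":0,"az":0,"jaw":1},{"tx":0,"ty":0,"tz":0,"ax":0,"ay":0,"az":0,"jaw":1}]' 60
python3 -m jog '[{"tx":0,"ty":0,"tz":0,"ax":0,"ay":0,"az":0,"jaw":1},{"tx":0,"ty":0,"tz":0,"ax":0,"ay":0,"az":0,"jaw":1}]' 60
```

```text
time_s: 12.35
eef_pos: [417.3, 158.1, -22.3]
ee_rot: [0.0, 0.763, 0.646, 0.0]
force: [-0.7, -0.0, 3.6]
grip_width: 0.475
grip_force: 60.3
time_s: 12.6
eef_pos: [417.3, 158.1, -22.3]
ee_rot: [0.0, 0.763, 0.646, 0.001]
force: [-1.5, -0.1, 5.2]
grip_width: 0.476
grip_force: 60.6
```

```bash
python3 -m jog '[{"tx":0,"ty":0,"tz":-30,"ax":0,"ay":0,"az":0,"jaw":1},{"tx":0,"ty":0,"tz":-50,"ax":0,"ay":0,"az":0,"jaw":1},{"tx":-26,"ty":50,"tz":0,"ax":0,"ay":0,"az":0,"jaw":1},{"tx":-26,"ty":56,"tz":0,"ax":0,"ay":0,"az":0,"jaw":1},{"tx":-20,"ty":56,"tz":0,"ax":0,"ay":0,"az":0,"jaw":1}]'
python3 -m jog '[{"tx":-5,"ty":40,"tz":0,"ax":0,"ay":0,"az":0,"jaw":1},{"tx":0,"ty":12,"tz":0,"ax":0,"ay":0,"az":0,"jaw":1},{"tx":0,"ty":0,"tz":0,"ax":0,"ay":0,"az":0,"jaw":1},{"tx":0,"ty":0,"tz":0,"ax":0,"ay":0,"az":0,"jaw":1}]'
python3 - <<'E'
from h import *
go(620.6,45.3,3,1.405)
c=cam('wrist');P=cloud(c);t=sense()['eef_pos']
Q=P-t; m=(abs(Q[...,0])<14)&(abs(Q[...,1])<26)&(Q[...,2]>60)&(Q[...,2]<72)
print((Q[m].min(0)+Q[m].max(0))/2,Q[m].min(0),Q[m].max(0))
save(c,'w6.png')
E
```

```text
time_s: 13.22
eef_pos: [566.2, 58.8, 57.6]
ee_rot: [0.0, 0.763, 0.646, 0.0]
force: [0.8, 1.2, -0.3]
grip_width: 0.479
grip_force: 60.8
time_s: 13.72
eef_pos: [614.5, 47.0, 57.0]
ee_rot: [-0.0, 0.763, 0.646, -0.0]
force: [0.1, 0.0, 0.3]
grip_width: 0.476
grip_force: 60.9
cur yaw 1.405 tilt 0.001 pos [614.5  47.   57. ] j6 0.05 -> az 0.000 (tool, +=cw world) tx -0.7 ty 6.3 tz 54.0
[-3.16091258e-04  3.48922017e-01  6.43565277e+01] [-13.99974608 -20.55945916  60.00628145] [13.99911389 21.25730319 68.70677389]
```

```bash
python3 -m jog '[{"tx":-0.7,"ty":6.3,"tz":0,"ax":0,"ay":0,"az":0,"jaw":1},{"tx":0,"ty":0,"tz":20,"ax":0,"ay":0,"az":0,"jaw":1},{"tx":0,"ty":0,"tz":12,"ax":0,"ay":0,"az":0,"jaw":1},{"tx":0,"ty":0,"tz":8,"ax":0,"ay":0,"az":0,"jaw":1},{"tx":0,"ty":0,"tz":0,"ax":0,"ay":0,"az":0,"jaw":1}]'
python3 -m jog '[{"tx":0,"ty":0,"tz":6,"ax":0,"ay":0,"az":0,"jaw":1},{"tx":0,"ty":0,"tz":5,"ax":0,"ay":0,"az":0,"jaw":1},{"tx":0,"ty":0,"tz":3,"ax":0,"ay":0,"az":0,"jaw":1},{"tx":0,"ty":0,"tz":0,"ax":0,"ay":0,"az":0,"jaw":1}]'
python3 -m jog '[{"tx":0,"ty":0,"tz":2,"ax":0,"ay":0,"az":0,"jaw":1},{"tx":0,"ty":0,"tz":0,"ax":0,"ay":0,"az":0,"jaw":1}]'
```

```text
time_s: 14.4
eef_pos: [621.1, 45.0, 16.6]
ee_rot: [-0.0, 0.763, 0.646, -0.0]
force: [0.0, 1.0, 0.1]
grip_width: 0.47
grip_force: 60.9
time_s: 14.9
eef_pos: [621.1, 45.0, 2.7]
ee_rot: [-0.0, 0.763, 0.646, -0.0]
force: [1.0, -0.6, 0.3]
grip_width: 0.479
grip_force: 60.9
time_s: 15.15
eef_pos: [621.5, 44.9, 1.7]
ee_rot: [0.0, 0.763, 0.646, 0.0]
force: [-1.7, -0.0, 5.4]
grip_width: 0.475
grip_force: 61.3
```

```bash
python3 -m jog '[{"tx":0,"ty":0,"tz":1.5,"ax":0,"ay":0,"az":0,"jaw":1},{"tx":0,"ty":0,"tz":0,"ax":0,"ay":0,"az":0,"jaw":1}]'
python3 -m jog '[{"tx":0,"ty":0,"tz":-2,"ax":0,"ay":0,"az":0,"jaw":-1},{"tx":0,"ty":0,"tz":0,"ax":0,"ay":0,"az":0,"jaw":-1},{"tx":0,"ty":0,"tz":-30,"ax":0,"ay":0,"az":0,"jaw":-1},{"tx":0,"ty":0,"tz":-50,"ax":0,"ay":0,"az":0,"jaw":-1},{"tx":0,"ty":0,"tz":0,"ax":0,"ay":0,"az":0,"jaw":-1}]'
python3 - <<'E'
from h import *
go(418,267,80,1.405)
c=cam('wrist');print([k[:4] for k in clusters(c,50,80,(560,700,-60,240),15)])
E
```

```text
time_s: 15.4
eef_pos: [621.6, 44.9, 1.7]
ee_rot: [0.0, 0.763, 0.646, 0.0]
force: [-8.5, 0.3, 17.0]
grip_width: 0.475
grip_force: 62.6
time_s: 16.02
eef_pos: [623.3, 44.8, 85.2]
ee_rot: [0.003, 0.763, 0.646, 0.003]
force: [0.2, 0.3, 0.1]
grip_width: 1.001
grip_force: 0.0
cur yaw 1.405 tilt 0.007 pos [623.3  44.8  85.2] j6 0.05 -> az -0.000 (tool, +=cw world) tx 185.3 ty -239.2 tz 5.2
[(645.7, 189.7, 10.9, np.int32(374)), (633.7, 119.0, 11.5, np.int32(744)), (621.4, 45.0, 21.0, np.int32(2123)), (606.5, -27.7, 21.3, np.int32(1905))]
```

```bash
python3 -m jog '[{"tx":37,"ty":-48,"tz":0,"ax":0,"ay":0,"az":0,"jaw":-1},{"tx":37,"ty":-48,"tz":0,"ax":0,"ay":0,"az":0,"jaw":-1},{"tx":37,"ty":-48,"tz":0,"ax":0,"ay":0,"az":0,"jaw":-1},{"tx":37,"ty":-48,"tz":0,"ax":0,"ay":0,"az":0,"jaw":-1},{"tx":25,"ty":-32,"tz":0,"ax":0,"ay":0,"az":0,"jaw":-1}]' >/dev/null
python3 -m jog '[{"tx":12,"ty":-15,"tz":0,"ax":0,"ay":0,"az":0,"jaw":-1},{"tx":0,"ty":0,"tz":0,"ax":0,"ay":0,"az":0,"jaw":-1},{"tx":0,"ty":0,"tz":0,"ax":0,"ay":0,"az":0,"jaw":-1}]'
python3 - <<'E'
from h import *
go(418,267,-23,1.405)
c=cam('wrist');[print(*k) for k in clusters(c,38,52,(340,560,0,450))]
E
```

```text
time_s: 17.08
eef_pos: [416.9, 266.1, 81.1]
ee_rot: [0.0, 0.764, 0.646, -0.0]
force: [0.0, -0.8, 0.5]
grip_width: 1.001
grip_force: 0.0
cur yaw 1.404 tilt 0.000 pos [416.9 266.1  81.1] j6 0.50 -> az -0.001 (tool, +=cw world) tx 1.1 ty 0.9 tz 104.1
526.5 380.4 21.4 1777 [380.0, 30.0] 46.7 [525.8, 379.6, 43.5]
418.1 267.1 20.9 1012 [253.0, 203.0] 46.6 [418.2, 267.9, 43.7]
```

```bash
python3 -m jog '[{"tx":1.2,"ty":1,"tz":40,"ax":0,"ay":0,"az":0,"jaw":-1},{"tx":0,"ty":0,"tz":40,"ax":0,"ay":0,"az":0,"jaw":-1},{"tx":0,"ty":0,"tz":24,"ax":0,"ay":0,"az":0,"jaw":-1},{"tx":0,"ty":0,"tz":0,"ax":0,"ay":0,"az":0,"jaw":0},{"tx":0,"ty":0,"tz":0,"ax":0,"ay":0,"az":0,"jaw":1}]' 60 >/dev/null
python3 -m jog '[{"tx":0,"ty":0,"tz":0,"ax":0,"ay":0,"az":0,"jaw":1},{"tx":0,"ty":0,"tz":0,"ax":0,"ay":0,"az":0,"jaw":1},{"tx":0,"ty":0,"tz":0,"ax":0,"ay":0,"az":0,"jaw":1}]' 60
python3 -m jog '[{"tx":0,"ty":0,"tz":-30,"ax":0,"ay":0,"az":0,"jaw":1},{"tx":0,"ty":0,"tz":-55,"ax":0,"ay":0,"az":0,"jaw":1},{"tx":0,"ty":0,"tz":0,"ax":0,"ay":0,"az":0,"jaw":1},{"tx":0,"ty":0,"tz":0,"ax":0,"ay":0,"az":0,"jaw":1}]'
python3 -c "
from h import *
go(633.4,119,57,1.405)"
```

```text
time_s: 18.12
eef_pos: [418.4, 268.1, -21.1]
ee_rot: [0.001, 0.763, 0.646, 0.001]
force: [-0.2, -2.1, 6.7]
grip_width: 0.476
grip_force: 61.0
time_s: 18.62
eef_pos: [417.0, 267.8, 62.2]
ee_rot: [-0.0, 0.763, 0.646, -0.0]
force: [-0.3, -0.2, -1.2]
grip_width: 0.478
grip_force: 60.9
cur yaw 1.405 tilt 0.000 pos [417.  267.8  62.2] j6 0.50 -> az -0.000 (tool, +=cw world) tx -111.0 ty 238.0 tz 5.2
```

```bash
python3 -m jog '[{"tx":-24,"ty":52,"tz":0,"ax":0,"ay":0,"az":0,"jaw":1},{"tx":-24,"ty":52,"tz":0,"ax":0,"ay":0,"az":0,"jaw":1},{"tx":-24,"ty":52,"tz":0,"ax":0,"ay":0,"az":0,"jaw":1},{"tx":-22,"ty":46,"tz":0,"ax":0,"ay":0,"az":0,"jaw":1},{"tx":-12,"ty":26,"tz":0,"ax":0,"ay":0,"az":0,"jaw":1}]' >/dev/null
python3 -m jog '[{"tx":-5,"ty":10,"tz":0,"ax":0,"ay":0,"az":0,"jaw":1},{"tx":0,"ty":0,"tz":0,"ax":0,"ay":0,"az":0,"jaw":1},{"tx":0,"ty":0,"tz":0,"ax":0,"ay":0,"az":0,"jaw":1}]'
python3 - <<'E'
from h import *
go(633.4,119.3,3,1.405)
c=cam('wrist');P=cloud(c);t=sense()['eef_pos']
Q=P-t; m=(abs(Q[...,0])<14)&(abs(Q[...,1])<26)&(Q[...,2]>60)&(Q[...,2]<72)
print((Q[m].min(0)+Q[m].max(0))/2,Q[m].min(0),Q[m].max(0))
E
```

```text
time_s: 19.62
eef_pos: [632.7, 120.1, 62.2]
ee_rot: [-0.0, 0.763, 0.646, -0.0]
force: [-0.6, -0.0, -0.6]
grip_width: 0.478
grip_force: 61.0
cur yaw 1.406 tilt 0.001 pos [632.7 120.1  62.2] j6 0.17 -> az 0.001 (tool, +=cw world) tx -0.6 ty 0.8 tz 59.2
[-3.80379793e-03 -4.80818734e-01  6.35310780e+01] [-13.98597824 -21.4234899   60.0053387 ] [13.97837064 20.46185243 67.05681738]
```

```bash
python3 -m jog '[{"tx":-0.3,"ty":0.8,"tz":20,"ax":0,"ay":0,"az":0,"jaw":1},{"tx":0,"ty":0,"tz":17,"ax":0,"ay":0,"az":0,"jaw":1},{"tx":0,"ty":0,"tz":8,"ax":0,"ay":0,"az":0,"jaw":1},{"tx":0,"ty":0,"tz":0,"ax":0,"ay":0,"az":0,"jaw":1}]'
python3 -m jog '[{"tx":0,"ty":0,"tz":6,"ax":0,"ay":0,"az":0,"jaw":1},{"tx":0,"ty":0,"tz":5,"ax":0,"ay":0,"az":0,"jaw":1},{"tx":0,"ty":0,"tz":3,"ax":0,"ay":0,"az":0,"jaw":1},{"tx":0,"ty":0,"tz":2,"ax":0,"ay":0,"az":0,"jaw":1},{"tx":0,"ty":0,"tz":0,"ax":0,"ay":0,"az":0,"jaw":1}]'
```

```text
time_s: 20.18
eef_pos: [634.1, 118.9, 17.0]
ee_rot: [-0.0, 0.763, 0.646, -0.0]
force: [0.6, 0.4, -0.2]
grip_width: 0.481
grip_force: 61.0
time_s: 20.8
eef_pos: [634.4, 118.6, 2.9]
ee_rot: [0.0, 0.763, 0.646, -0.0]
force: [-6.6, 0.0, 11.6]
grip_width: 0.479
grip_force: 62.0
```

Seated. Release, lift and go to D at about (526,380).

```bash
python3 -m jog '[{"tx":0,"ty":0,"tz":-1,"ax":0,"ay":0,"az":0,"jaw":-1},{"tx":0,"ty":0,"tz":0,"ax":0,"ay":0,"az":0,"jaw":-1},{"tx":0,"ty":0,"tz":-30,"ax":0,"ay":0,"az":0,"jaw":-1},{"tx":0,"ty":0,"tz":-50,"ax":0,"ay":0,"az":0,"jaw":-1},{"tx":0,"ty":0,"tz":0,"ax":0,"ay":0,"az":0,"jaw":-1}]'
python3 - <<'E'
from h import *
go(526,380,83,1.405)
c=cam('wrist');print([k[:4] for k in clusters(c,50,80,(560,700,-60,240),15)])
E
```

```text
time_s: 21.42
eef_pos: [636.6, 118.7, 86.5]
ee_rot: [0.002, 0.763, 0.646, 0.003]
force: [0.3, 0.0, -0.7]
grip_width: 0.998
grip_force: 0.0
cur yaw 1.405 tilt 0.008 pos [636.6 118.7  86.5] j6 0.17 -> az -0.000 (tool, +=cw world) tx 239.5 ty -152.2 tz 3.5
[(646.3, 193.2, 11.9, np.int32(738)), (634.0, 118.0, 21.0, np.int32(2062)), (621.2, 45.1, 21.2, np.int32(1879)), (609.9, -16.8, 16.7, np.int32(233))]
```

```bash
python3 -m jog '[{"tx":50,"ty":-32,"tz":0,"ax":0,"ay":0,"az":0,"jaw":-1},{"tx":50,"ty":-32,"tz":0,"ax":0,"ay":0,"az":0,"jaw":-1},{"tx":50,"ty":-32,"tz":0,"ax":0,"ay":0,"az":0,"jaw":-1},{"tx":50,"ty":-32,"tz":0,"ax":0,"ay":0,"az":0,"jaw":-1},{"tx":28,"ty":-17,"tz":0,"ax":0,"ay":0,"az":0,"jaw":-1}]' >/dev/null
python3 -m jog '[{"tx":12,"ty":-7,"tz":0,"ax":0,"ay":0,"az":0,"jaw":-1},{"tx":0,"ty":0,"tz":0,"ax":0,"ay":0,"az":0,"jaw":-1},{"tx":0,"ty":0,"tz":0,"ax":0,"ay":0,"az":0,"jaw":-1}]'
python3 - <<'E'
from h import *
c=cam('wrist');K=clusters(c,38,52,(340,600,300,450));[print(*k) for k in K]
go(K[0][0],K[0][1],-23,1.405)
E
```

```text
time_s: 22.48
eef_pos: [524.8, 379.2, 82.0]
ee_rot: [0.0, 0.764, 0.645, -0.0]
force: [-0.5, -0.3, 0.3]
grip_width: 1.002
grip_force: 0.0
526.7 380.6 20.9 1004 [254.0, 202.0] 46.5 [526.8, 381.5, 43.7]
cur yaw 1.403 tilt 0.000 pos [524.9 379.2  82.2] j6 0.61 -> az -0.002 (tool, +=cw world) tx 1.7 ty 1.6 tz 105.2
```

```bash
python3 -m jog '[{"tx":1.7,"ty":1.6,"tz":40,"ax":0,"ay":0,"az":0,"jaw":-1},{"tx":0,"ty":0,"tz":40,"ax":0,"ay":0,"az":0,"jaw":-1},{"tx":0,"ty":0,"tz":24,"ax":0,"ay":0,"az":0,"jaw":-1},{"tx":0,"ty":0,"tz":0,"ax":0,"ay":0,"az":0,"jaw":0},{"tx":0,"ty":0,"tz":0,"ax":0,"ay":0,"az":0,"jaw":1}]' 60 >/dev/null
python3 -m jog '[{"tx":0,"ty":0,"tz":0,"ax":0,"ay":0,"az":0,"jaw":1},{"tx":0,"ty":0,"tz":0,"ax":0,"ay":0,"az":0,"jaw":1},{"tx":0,"ty":0,"tz":0,"ax":0,"ay":0,"az":0,"jaw":1}]' 60
python3 -m jog '[{"tx":0,"ty":0,"tz":-30,"ax":0,"ay":0,"az":0,"jaw":1},{"tx":0,"ty":0,"tz":-55,"ax":0,"ay":0,"az":0,"jaw":1},{"tx":0,"ty":0,"tz":0,"ax":0,"ay":0,"az":0,"jaw":1},{"tx":0,"ty":0,"tz":0,"ax":0,"ay":0,"az":0,"jaw":1}]'
python3 -c "
from h import *
go(646.2,193.2,62,1.405)"
```

```text
time_s: 23.52
eef_pos: [527.1, 382.2, -19.7]
ee_rot: [0.001, 0.763, 0.646, 0.001]
force: [-0.1, -0.9, 6.3]
grip_width: 0.471
grip_force: 61.0
time_s: 24.02
eef_pos: [525.6, 381.8, 63.0]
ee_rot: [-0.0, 0.763, 0.646, -0.0]
force: [-0.3, -0.4, -0.8]
grip_width: 0.471
grip_force: 60.6
cur yaw 1.405 tilt 0.001 pos [525.6 381.8  63. ] j6 0.61 -> az -0.000 (tool, +=cw world) tx -166.1 ty 150.0 tz 1.0
```

```bash
python3 -m jog '[{"tx":-42,"ty":38,"tz":0,"ax":0,"ay":0,"az":0,"jaw":1},{"tx":-42,"ty":38,"tz":0,"ax":0,"ay":0,"az":0,"jaw":1},{"tx":-40,"ty":36,"tz":0,"ax":0,"ay":0,"az":0,"jaw":1},{"tx":-28,"ty":26,"tz":0,"ax":0,"ay":0,"az":0,"jaw":1},{"tx":-13,"ty":12,"tz":0,"ax":0,"ay":0,"az":0,"jaw":1}]' >/dev/null
python3 -m jog '[{"tx":0,"ty":0,"tz":0,"ax":0,"ay":0,"az":0,"jaw":1},{"tx":0,"ty":0,"tz":0,"ax":0,"ay":0,"az":0,"jaw":1}]'
python3 - <<'E'
from h import *
go(646.2,193.2,4.3,1.405)
c=cam('wrist');P=cloud(c);t=sense()['eef_pos']
Q=P-t; m=(abs(Q[...,0])<14)&(abs(Q[...,1])<26)&(Q[...,2]>60)&(Q[...,2]<72)
print((Q[m].min(0)+Q[m].max(0))/2,Q[m].min(0),Q[m].max(0))
E
```

```text
time_s: 24.9
eef_pos: [645.7, 195.9, 63.1]
ee_rot: [-0.0, 0.763, 0.647, -0.0]
force: [0.0, 0.1, -0.1]
grip_width: 0.467
grip_force: 60.7
cur yaw 1.406 tilt 0.001 pos [645.7 195.9  63.1] j6 0.29 -> az 0.001 (tool, +=cw world) tx -2.6 ty 0.9 tz 58.8
[ 1.37126559e-02 -9.66455597e-01  6.29445262e+01] [-13.97027842 -22.07808847  60.00206344] [13.99770373 20.14517728 65.88698888]
```

```bash
python3 -m jog '[{"tx":-1.6,"ty":0.5,"tz":20,"ax":0,"ay":0,"az":0,"jaw":1},{"tx":0,"ty":0,"tz":17,"ax":0,"ay":0,"az":0,"jaw":1},{"tx":0,"ty":0,"tz":8,"ax":0,"ay":0,"az":0,"jaw":1},{"tx":0,"ty":0,"tz":0,"ax":0,"ay":0,"az":0,"jaw":1}]'
python3 -m jog '[{"tx":0,"ty":0,"tz":6,"ax":0,"ay":0,"az":0,"jaw":1},{"tx":0,"ty":0,"tz":5,"ax":0,"ay":0,"az":0,"jaw":1},{"tx":0,"ty":0,"tz":3,"ax":0,"ay":0,"az":0,"jaw":1},{"tx":0,"ty":0,"tz":1.5,"ax":0,"ay":0,"az":0,"jaw":1},{"tx":0,"ty":0,"tz":0,"ax":0,"ay":0,"az":0,"jaw":1}]'
```

```text
time_s: 25.45
eef_pos: [646.6, 193.0, 17.9]
ee_rot: [-0.0, 0.763, 0.646, -0.0]
force: [-0.2, 0.3, 0.0]
grip_width: 0.469
grip_force: 60.7
time_s: 26.08
eef_pos: [646.9, 193.0, 4.2]
ee_rot: [0.0, 0.763, 0.646, 0.0]
force: [-4.8, 0.7, 9.9]
grip_width: 0.466
grip_force: 61.7
```

```bash
python3 -m jog '[{"tx":0,"ty":0,"tz":-1,"ax":0,"ay":0,"az":0,"jaw":-1},{"tx":0,"ty":0,"tz":0,"ax":0,"ay":0,"az":0,"jaw":-1},{"tx":0,"ty":0,"tz":-40,"ax":0,"ay":0,"az":0,"jaw":-1},{"tx":0,"ty":0,"tz":-60,"ax":0,"ay":0,"az":0,"jaw":-1},{"tx":-40,"ty":0,"tz":-30,"ax":0,"ay":0,"az":0,"jaw":-1}]'
python3 -m jog '[{"tx":-55,"ty":0,"tz":0,"ax":0,"ay":0,"az":0,"jaw":-1},{"tx":-55,"ty":0,"tz":0,"ax":0,"ay":0,"az":0,"jaw":-1},{"tx":-55,"ty":0,"tz":0,"ax":0,"ay":0,"az":0,"jaw":-1},{"tx":-55,"ty":0,"tz":0,"ax":0,"ay":0,"az":0,"jaw":-1},{"tx":-30,"ty":0,"tz":0,"ax":0,"ay":0,"az":0,"jaw":-1}]'
python3 -m jog '[{"tx":0,"ty":0,"tz":0,"ax":0,"ay":0,"az":0,"jaw":-1},{"tx":0,"ty":0,"tz":0,"ax":0,"ay":0,"az":0,"jaw":-1}]'
python3 - <<'E'
from h import *
c=cam('wrist');t=sense()['eef_pos'];print(t)
print([k[:4] for k in clusters(c,62,80,(560,700,-60,240),15)])
[print(*k) for k in clusters(c,77,90,(560,640,-180,-70),15)]
[print(*k) for k in clusters(c,69,76.5,(560,640,-180,-70),15)]
u=proj(c,[594,-116,75]);print(u)
a,b=int(u[0])-60,int(u[1])-60
cv2.imwrite('pics/w7.png',cv2.resize(c['color'][b:b+120,a:a+120,::-1],(600,600),interpolation=cv2.INTER_CUBIC));print(a,b)
c2=cam('top');print([(k[:4],k[5]) for k in clusters(c2,50,80,(560,700,-60,240),15)])
np.savez('c7.npz',color=c['color'],depth=c['depth'],W=c['W'],K=[c['fx'],c['fy'],c['cx'],c['cy']])
E
```

```text
time_s: 26.7
eef_pos: [641.2, 154.6, 137.1]
ee_rot: [0.001, 0.762, 0.647, 0.002]
force: [0.3, -0.8, -0.6]
grip_width: 1.003
grip_force: 0.0
time_s: 27.32
eef_pos: [598.4, -96.0, 133.8]
ee_rot: [0.0, 0.764, 0.645, -0.0]
force: [-0.4, -0.0, -0.2]
grip_width: 1.003
grip_force: 0.0
time_s: 27.58
eef_pos: [599.1, -92.6, 133.8]
ee_rot: [-0.0, 0.763, 0.646, 0.0]
force: [-0.0, -0.2, -0.3]
grip_width: 1.0
grip_force: 0.0
[599.13525155 -92.24583865 133.80719191]
[(621.3, 44.4, 20.8, np.int32(1265)), (606.7, -28.5, 20.8, np.int32(916))]
593.4 -116.7 4.5 58 [250.0, 223.0] 81.6 [593.5, -116.5, 79.7]
592.7 -117.3 13.9 354 [248.0, 220.0] 76.3 [591.9, -116.3, 72.7]
[250.53890635 220.56260581]
190 160
[((647.9, 191.7, 21.0, np.int32(152)), np.float64(74.3)), ((635.0, 118.0, 20.6, np.int32(144)), np.float64(76.8)), ((622.9, 45.1, 21.0, np.int32(151)), np.float64(75.4)), ((607.9, -28.1, 21.0, np.int32(161)), np.float64(73.9))]
```

View pics/w7.png

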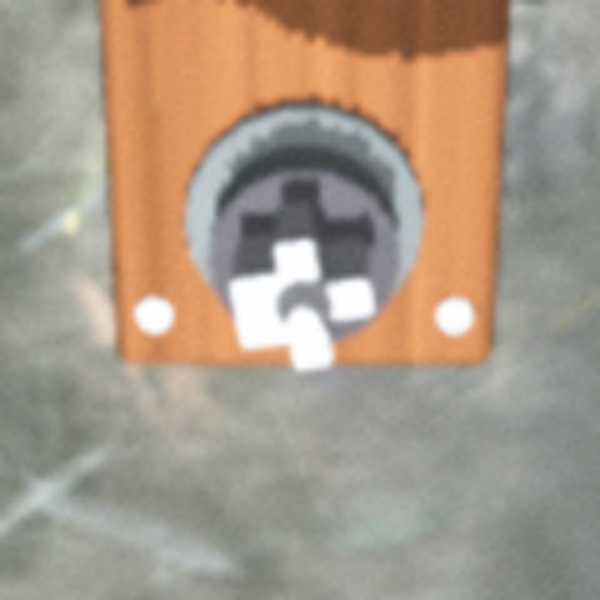

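The cross is centred at crop (303,303), with the wide tooth to the left at (260,312). I'll fit the cross template for centre and angle.

```bash
cat > fit.py <<'E'
from h import *
from scipy.optimize import minimize
def cross(P,r=13,n=3.5,w=7.):  # in frame: +x wide; signed inside
    x,y=P[:,0],P[:,1]
    return ((np.abs(y)<n)&(x<=0)&(x>-r))|((np.abs(y)<w)&(x>0)&(x<r))|((np.abs(x)<n)&(np.abs(y)<r))
def fit(G,mask,x0,y0,angs,rng=4,**k):
    best=(-1,)
    for a in angs:
        Rm=np.array([[np.cos(a),np.sin(a)],[-np.sin(a),np.cos(a)]])
        for dx in np.arange(-rng,rng+.1,.5):
            for dy in np.arange(-rng,rng+.1,.5):
                i=cross((G-[x0+dx,y0+dy])@Rm.T,**k)
                s=(i&mask).sum()/max(1,(i|mask).sum())
                if s>best[0]: best=(s,x0+dx,y0+dy,a)
    return best
def plane_patch(c,x0,y0,z,h=22,st=.7):
    g=np.arange(-h,h,st); X,Y=np.meshgrid(x0+g,y0+g); G=np.c_[X.ravel(),Y.ravel()]
    px=np.array([proj(c,[*p,z]) for p in G]).astype(np.float32)
    g=cv2.cvtColor(c['color'],cv2.COLOR_RGB2GRAY)
    return G,cv2.remap(g,px[:,0].reshape(X.shape),px[:,1].reshape(X.shape),cv2.INTER_LINEAR).ravel()
E
python3 - <<'E'
from fit import *
d=np.load('c7.npz'); c=dict(color=d['color'],W=d['W'],fx=d['K'][0],fy=d['K'][1],cx=d['K'][2],cy=d['K'][3])
G,v=plane_patch(c,593,-116.5,73)
mask=(v>200)|(np.hypot(G[:,0]-593.3,G[:,1]+116.8)<5)
print(fit(G,mask,593,-116.5,np.arange(2.7,3.7,.03)))
E
```

```text
(np.float64(0.8603603603603603), np.float64(593.0), np.float64(-117.5), np.float64(3.1499999999999972))
```

```bash
python3 -m jog '[{"tx":0,"ty":-45,"tz":0,"ax":0,"ay":0,"az":0,"jaw":-1},{"tx":0,"ty":-50,"tz":0,"ax":0,"ay":0,"az":0,"jaw":-1},{"tx":-5,"ty":-45,"tz":0,"ax":0,"ay":0,"az":0,"jaw":-1},{"tx":-5,"ty":-24,"tz":0,"ax":0,"ay":0,"az":0,"jaw":-1},{"tx":0,"ty":0,"tz":0,"ax":0,"ay":0,"az":0,"jaw":-1}]' > /dev/null
python3 -m jog '[{"tx":0,"ty":0,"tz":0,"ax":0,"ay":0,"az":0,"jaw":-1}]'
python3 - <<'E'
from fit import *
c=cam('wrist')
H=clusters(c,19,28,(380,500,-190,-40),60);[print(*k) for k in H]
K=clusters(c,35,50,(380,500,-160,20),15);[print(*k) for k in K]
P=cloud(c);m=(P[...,2]>18)&(P[...,2]<29)&(np.hypot(P[...,0]-H[0][0],P[...,1]-H[0][1])<40)
print(cv2.minAreaRect(P[m][:,:2].astype(np.float32)))
hx,hy=H[0][:2]
G,v=plane_patch(c,hx,hy,24)
a0=np.arctan2(K[0][1]-hy,K[0][0]-hx)
near=np.hypot(G[:,0]-hx,G[:,1]-hy)<19
print('dir',a0,fit(G,(v<140)&near,hx,hy,np.arange(a0-.3,a0+.3,.03),r=15,n=5,w=8.5))
u=proj(c,[hx,hy,24]);a,b=max(0,int(u[0])-75),max(0,int(u[1])-110)
cv2.imwrite('pics/w8.png',cv2.resize(c['color'][b:b+150,a:a+150,::-1],(600,600)))
go(435.5,-81,130,1.45)
E
```

```text
time_s: 28.42
eef_pos: [436.5, -75.9, 134.1]
ee_rot: [0.0, 0.763, 0.646, 0.0]
force: [0.2, -0.3, -1.1]
grip_width: 1.004
grip_force: 0.0
430.5 -126.3 29.8 974 [254.0, 221.0] 25.6 [430.8, -125.3, 23.3]
441.4 -29.1 8.9 255 [249.0, 140.0] 44.3 [441.6, -28.6, 41.8]
((430.7132873535156, -126.08313751220703), (45.012603759765625, 43.88844299316406), 83.7910385131836)
dir 1.4591229605490414 (np.float64(0.7565905096660809), np.float64(430.5), np.float64(-126.3), np.float64(1.5791229605490418))
cur yaw 1.405 tilt 0.001 pos [436.5 -75.9 134. ] j6 -0.27 -> az -0.045 (tool, +=cw world) tx -5.2 ty -0.4 tz 4.0
```

View pics/w8.png

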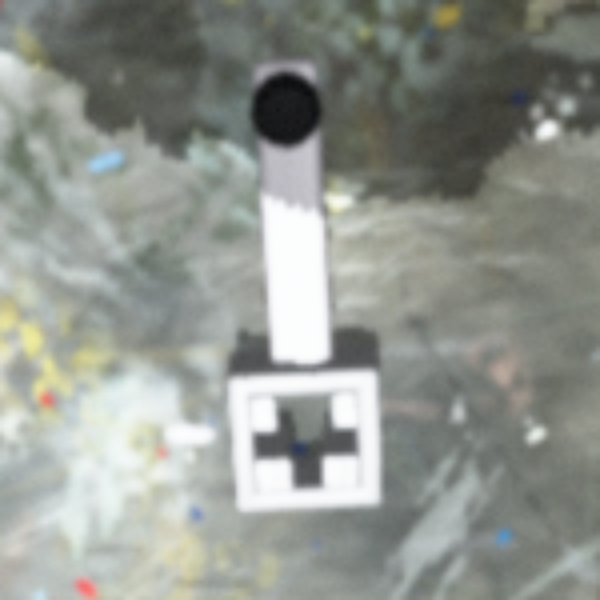

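```bash
python3 -m jog '[{"tx":0,"ty":0,"tz":0,"ax":0,"ay":0,"az":-0.055,"jaw":-1},{"tx":-8.7,"ty":-0.3,"tz":40,"ax":0,"ay":0,"az":0,"jaw":-1},{"tx":0,"ty":0,"tz":50,"ax":0,"ay":0,"az":0,"jaw":-1},{"tx":0,"ty":0,"tz":50,"ax":0,"ay":0,"az":0,"jaw":-1},{"tx":0,"ty":0,"tz":18,"ax":0,"ay":0,"az":0,"jaw":-1}]' 60
python3 -m jog '[{"tx":0,"ty":0,"tz":6,"ax":0,"ay":0,"az":0,"jaw":0},{"tx":0,"ty":0,"tz":0,"ax":0,"ay":0,"az":0,"jaw":0.3},{"tx":0,"ty":0,"tz":0,"ax":0,"ay":0,"az":0,"jaw":0.3},{"tx":0,"ty":0,"tz":0,"ax":0,"ay":0,"az":0,"jaw":0.3}]'
```

```text
time_s: 29.1
eef_pos: [433.6, -83.9, -26.9]
ee_rot: [-0.002, 0.745, 0.667, -0.001]
force: [0.1, -0.1, 0.5]
grip_width: 0.998
grip_force: 0.0
time_s: 29.6
eef_pos: [434.8, -84.8, -29.5]
ee_rot: [0.001, 0.745, 0.667, 0.0]
force: [-0.4, -0.1, -0.2]
grip_width: 0.353
grip_force: 0.0
```

```bash
python3 -m jog '[{"tx":0,"ty":0,"tz":0,"ax":0,"ay":0,"az":0,"jaw":1},{"tx":0,"ty":0,"tz":0,"ax":0,"ay":0,"az":0,"jaw":1},{"tx":0,"ty":0,"tz":0,"ax":0,"ay":0,"az":0,"jaw":1},{"tx":0,"ty":0,"tz":0,"ax":0,"ay":0,"az":0,"jaw":1}]' 100
python3 -m jog '[{"tx":0,"ty":0,"tz":-10,"ax":0,"ay":0,"az":0,"jaw":1},{"tx":0,"ty":0,"tz":-30,"ax":0,"ay":0,"az":0,"jaw":1},{"tx":0,"ty":0,"tz":-50,"ax":0,"ay":0,"az":0,"jaw":1},{"tx":0,"ty":0,"tz":-30,"ax":0,"ay":0,"az":0,"jaw":1},{"tx":0,"ty":0,"tz":0,"ax":0,"ay":0,"az":0,"jaw":1}]'
```

```text
time_s: 30.1
eef_pos: [434.8, -84.8, -29.2]
ee_rot: [0.001, 0.745, 0.667, 0.0]
force: [-2.0, 1.2, 9.8]
grip_width: 0.183
grip_force: 98.8
time_s: 30.72
eef_pos: [435.2, -85.0, 91.8]
ee_rot: [0.002, 0.745, 0.667, 0.001]
force: [-0.1, 0.3, -3.4]
grip_width: 0.182
grip_force: 98.3
```

```bash
python3 -m jog '[{"tx":0,"ty":0,"tz":0,"ax":0,"ay":0,"az":-0.169,"jaw":1},{"tx":0,"ty":0,"tz":0,"ax":0,"ay":0,"az":-0.169,"jaw":1},{"tx":0,"ty":0,"tz":0,"ax":0,"ay":0,"az":-0.169,"jaw":1},{"tx":0,"ty":0,"tz":0,"ax":0,"ay":0,"az":-0.169,"jaw":1},{"tx":0,"ty":0,"tz":0,"ax":0,"ay":0,"az":-0.169,"jaw":1}]' >/dev/null
python3 -m jog '[{"tx":0,"ty":0,"tz":0,"ax":0,"ay":0,"az":-0.169,"jaw":1},{"tx":0,"ty":0,"tz":0,"ax":0,"ay":0,"az":-0.169,"jaw":1},{"tx":0,"ty":0,"tz":0,"ax":0,"ay":0,"az":-0.169,"jaw":1},{"tx":0,"ty":0,"tz":0,"ax":0,"ay":0,"az":-0.169,"jaw":1},{"tx":0,"ty":0,"tz":0,"ax":0,"ay":0,"az":-0.169,"jaw":1}]'
python3 -m jog '[{"tx":0,"ty":0,"tz":0,"ax":0,"ay":0,"az":0,"jaw":1},{"tx":0,"ty":0,"tz":0,"ax":0,"ay":0,"az":0,"jaw":1}]'
python3 -c "
from h import *
go(551,-117.4,92,3.15)"
```

```text
time_s: 31.98
eef_pos: [433.4, -84.2, 88.5]
ee_rot: [-0.001, -0.007, 1.0, 0.001]
force: [-0.2, 0.5, -2.5]
grip_width: 0.176
grip_force: 98.2
time_s: 32.22
eef_pos: [433.9, -84.5, 89.3]
ee_rot: [-0.001, -0.002, 1.0, 0.0]
force: [-0.8, -0.2, -1.8]
grip_width: 0.177
grip_force: 98.2
cur yaw -3.137 tilt 0.001 pos [433.9 -84.5  89.3] j6 -2.03 -> az -0.003 (tool, +=cw world) tx -116.8 ty -33.9 tz -2.7
```

```bash
python3 -m jog '[{"tx":-40,"ty":-12,"tz":0,"ax":0,"ay":0,"az":0,"jaw":1},{"tx":-40,"ty":-12,"tz":0,"ax":0,"ay":0,"az":0,"jaw":1},{"tx":-25,"ty":-7,"tz":0,"ax":0,"ay":0,"az":0,"jaw":1},{"tx":-12,"ty":-3,"tz":0,"ax":0,"ay":0,"az":0,"jaw":1},{"tx":0,"ty":0,"tz":0,"ax":0,"ay":0,"az":0,"jaw":1}]' >/dev/null
python3 -m jog '[{"tx":0,"ty":0,"tz":0,"ax":0,"ay":0,"az":0,"jaw":1},{"tx":0,"ty":0,"tz":0,"ax":0,"ay":0,"az":0,"jaw":1}]'
python3 - <<'E'
from fit import *
c=cam('wrist');save(c,'w9.png');go(551,-117.4,92,3.15)
P=cloud(c);t=sense()['eef_pos']
m=(P[...,2]>60)&(np.hypot(P[...,0]-593,P[...,1]+117)<45)&(P[...,0]>568)
z=P[m][:,2];print(np.histogram(z,bins=12,range=(100,160)))
m&=(P[...,2]>134)&(P[...,2]<152);q=P[m];print(len(q),q.mean(0),cv2.minAreaRect(q[:,:2].astype(np.float32)))
A=np.c_[q[:,:2]-q[:,:2].mean(0),np.ones(len(q))];print(np.linalg.lstsq(A,q[:,2],rcond=None)[0])
E
```

```text
time_s: 33.1
eef_pos: [551.2, -117.5, 89.9]
ee_rot: [-0.0, -0.004, 1.0, 0.0]
force: [0.1, 0.6, -1.7]
grip_width: 0.184
grip_force: 98.2
cur yaw -3.134 tilt 0.000 pos [ 551.3 -117.6   90. ] j6 -2.00 -> az -0.001 (tool, +=cw world) tx 0.3 ty 0.2 tz -2.0
(array([  0,   0,   0,  20, 156, 181, 342, 361, 583,   0,   0,   0]), array([100., 105., 110., 115., 120., 125., 130., 135., 140., 145., 150.,
       155., 160.]))
1097 [ 579.93175867 -116.73351537  139.48885651] ((585.74560546875, -115.90330505371094), (25.10293960571289, 35.703895568847656), 87.09693908691406)
[-3.91599547e-02 -1.02139224e-02  1.39488857e+02]
```

View pics/w9.png

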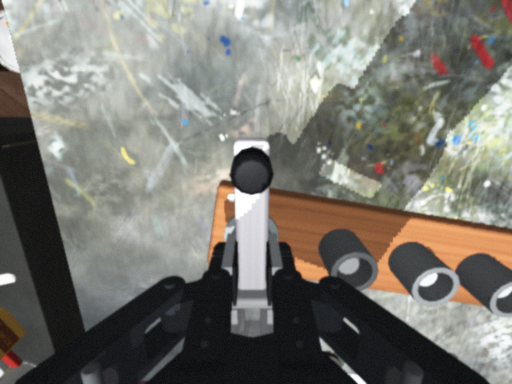

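The knob is at (252,170) and the arm points up-image. The hub is hidden behind the fingers, so I'll check the lever pose from the knob.

Run:
```python
from fit import *
c=cam('wrist');P=cloud(c);t=sense()['eef_pos'];print(t)
[print(*k) for k in clusters(c,155,170,(470,520,-150,-90),15)]
m=(P[...,2]>128)&(P[...,2]<142)&(P[...,0]>505)&(P[...,0]<530)&(abs(P[...,1]+117)<20)
q=P[m]; print(len(q),q.mean(0)); 
m2=(P[...,2]>128)&(P[...,2]<142)&(P[...,0]>478)&(P[...,0]<550)&(abs(P[...,1]+117)<20)
q=P[m2];print(np.polyfit(q[:,0],q[:,1],1),np.polyfit(q[:,0],q[:,2],1))
c=cam('side');P=cloud(c);
for a,b in((115,150),(150,170)):
  m=(P[...,2]>a)&(P[...,2]<b)&(P[...,0]>470)&(P[...,0]<640)&(P[...,1]<-80)&(P[...,1]>-150); q=P[m]; print(len(q),q.min(0) if len(q) else'',q.max(0) if len(q) else '')
```

```text
[ 551.37223308 -117.60957546   90.06029946]
495.8 -117.6 9.0 1492 [251.0, 173.0] 163.5 [494.7, -117.5, 161.1]
1101 [ 520.69875871 -117.18849789  134.51137962]
[ 1.10800128e-02 -1.23036146e+02] [2.78833166e-02 1.19956728e+02]
438 [ 486.50021329 -135.28530713  120.63362015] [615.21546865 -89.98003302 149.96381642]
87 [ 487.51554987 -135.69183047  150.1474731 ] [563.33431133 -83.29711787 169.82647512]
```

```bash
python3 -m jog '[{"tx":0,"ty":0,"tz":18,"ax":0,"ay":0,"az":0,"jaw":1},{"tx":0,"ty":0,"tz":12,"ax":0,"ay":0,"az":0,"jaw":1},{"tx":0,"ty":0,"tz":5,"ax":0,"ay":0,"az":0,"jaw":1},{"tx":0,"ty":0,"tz":0,"ax":0,"ay":0,"az":0,"jaw":1}]'
python3 -m jog '[{"tx":0,"ty":0,"tz":4,"ax":0,"ay":0,"az":0,"jaw":1},{"tx":0,"ty":0,"tz":3,"ax":0,"ay":0,"az":0,"jaw":1},{"tx":0,"ty":0,"tz":2,"ax":0,"ay":0,"az":0,"jaw":1},{"tx":0,"ty":0,"tz":0,"ax":0,"ay":0,"az":0,"jaw":1}]'
python3 -m jog '[{"tx":0,"ty":0,"tz":2,"ax":0,"ay":0,"az":0,"jaw":1},{"tx":0,"ty":0,"tz":2,"ax":0,"ay":0,"az":0,"jaw":1},{"tx":0,"ty":0,"tz":0,"ax":0,"ay":0,"az":0,"jaw":1}]'
```

```text
time_s: 33.75
eef_pos: [551.6, -117.7, 54.8]
ee_rot: [-0.0, -0.004, 1.0, 0.0]
force: [-0.7, 1.0, -2.0]
grip_width: 0.181
grip_force: 98.2
time_s: 34.25
eef_pos: [551.5, -117.7, 45.8]
ee_rot: [-0.0, -0.004, 1.0, 0.0]
force: [-0.2, 0.1, -2.2]
grip_width: 0.18
grip_force: 98.2
time_s: 34.62
eef_pos: [551.5, -117.7, 41.7]
ee_rot: [-0.0, -0.004, 1.0, 0.0]
force: [0.6, -0.6, -2.4]
grip_width: 0.179
grip_force: 98.2
```

```bash
python3 -m jog '[{"tx":0,"ty":0,"tz":3,"ax":0,"ay":0,"az":0,"jaw":1},{"tx":0,"ty":0,"tz":3,"ax":0,"ay":0,"az":0,"jaw":1},{"tx":0,"ty":0,"tz":0,"ax":0,"ay":0,"az":0,"jaw":1}]'
python3 -m jog '[{"tx":0,"ty":0,"tz":4,"ax":0,"ay":0,"az":0,"jaw":1},{"tx":0,"ty":0,"tz":4,"ax":0,"ay":0,"az":0,"jaw":1},{"tx":0,"ty":0,"tz":3,"ax":0,"ay":0,"az":0,"jaw":1},{"tx":0,"ty":0,"tz":0,"ax":0,"ay":0,"az":0,"jaw":1}]'
```

```text
time_s: 35.0
eef_pos: [551.4, -117.6, 35.5]
ee_rot: [-0.0, -0.004, 1.0, 0.0]
force: [-0.3, -0.5, -2.3]
grip_width: 0.178
grip_force: 98.2
time_s: 35.5
eef_pos: [551.5, -117.6, 24.6]
ee_rot: [-0.0, -0.004, 1.0, 0.0]
force: [-0.4, 0.1, -2.1]
grip_width: 0.177
grip_force: 98.2
```

```bash
python3 -m jog '[{"tx":0,"ty":0,"tz":2,"ax":0,"ay":0,"az":0,"jaw":1},{"tx":0,"ty":0,"tz":1,"ax":0,"ay":0,"az":0,"jaw":1},{"tx":0,"ty":0,"tz":0,"ax":0,"ay":0,"az":0,"jaw":1}]'
python3 -m jog '[{"tx":0,"ty":0,"tz":1.5,"ax":0,"ay":0,"az":0,"jaw":1},{"tx":0,"ty":0,"tz":0.5,"ax":0,"ay":0,"az":0,"jaw":1},{"tx":0,"ty":0,"tz":0,"ax":0,"ay":0,"az":0,"jaw":1}]'
```

```text
time_s: 35.88
eef_pos: [551.6, -117.7, 22.0]
ee_rot: [0.0, -0.004, 1.0, -0.0]
force: [-0.9, 0.6, -1.9]
grip_width: 0.182
grip_force: 98.4
time_s: 36.25
eef_pos: [551.7, -117.8, 21.4]
ee_rot: [0.0, -0.004, 1.0, -0.0]
force: [-7.7, 1.6, 12.5]
grip_width: 0.18
grip_force: 100.3
```

```bash
python3 -m jog '[{"tx":0,"ty":0,"tz":-1,"ax":0,"ay":0,"az":0,"jaw":-0.6},{"tx":0,"ty":0,"tz":0,"ax":0,"ay":0,"az":0,"jaw":-0.6},{"tx":0,"ty":0,"tz":0,"ax":0,"ay":0,"az":0,"jaw":-0.6},{"tx":0,"ty":0,"tz":-40,"ax":0,"ay":0,"az":0,"jaw":-0.6},{"tx":0,"ty":0,"tz":-50,"ax":0,"ay":0,"az":0,"jaw":-0.6}]'
python3 -m jog '[{"tx":60,"ty":0,"tz":-40,"ax":0,"ay":0,"az":0,"jaw":-0.6},{"tx":30,"ty":0,"tz":-20,"ax":0,"ay":0,"az":0,"jaw":-0.6},{"tx":0,"ty":0,"tz":0,"ax":0,"ay":0,"az":0,"jaw":-0.6},{"tx":0,"ty":0,"tz":0,"ax":0,"ay":0,"az":0,"jaw":-0.6}]'
python3 - <<'E'
from fit import *
c=cam('wrist');save(c,'w10.png')
P=cloud(c)
for n,(x,y) in dict(s0=(646.5,193),s1=(634,118.5),s2=(621.3,45),s3=(606.8,-28)).items():
    r=np.hypot(P[...,0]-x,P[...,1]-y); m=(r<20)&(r>16)&(P[...,2]>60);print(n,m.sum(),np.median(P[m][:,2]) if m.any() else None)
for k in clusters(c,86,100,(460,520,-150,-90),15): print('knob',*k)
m=(abs(P[...,0]-593)<20)&(abs(P[...,1]+117)<20)&(P[...,2]>66)
q=P[m];print('hub',m.sum(),np.median(q[:,2]),np.percentile(q[:,2],[5,95]))
c=cam('top');P=cloud(c)
for n,(x,y) in dict(s0=(647.9,191.7),s1=(635,118),s2=(622.9,45),s3=(607.9,-28)).items():
    r=np.hypot(P[...,0]-x,P[...,1]-y); m=(r<20)&(r>16)&(P[...,2]>60);print(n,m.sum(),np.median(P[m][:,2]))
E
```

```text
time_s: 36.88
eef_pos: [551.1, -117.5, 111.1]
ee_rot: [-0.001, -0.004, 1.0, 0.0]
force: [0.0, 0.4, 1.0]
grip_width: 0.799
grip_force: 0.0
time_s: 37.38
eef_pos: [469.9, -118.4, 165.1]
ee_rot: [-0.0, -0.004, 1.0, 0.0]
force: [0.0, -0.1, -0.6]
grip_width: 0.801
grip_force: 0.0
s0 233 68.0469614012095
s1 155 68.07958945247691
s2 89 67.40791599638965
s3 94 68.30537088915287
knob 496.0 -118.0 8.9 241 [251.0, 215.0] 95.1 [494.5, -118.0, 92.4]
hub 955 74.1801117597787 [70.96357637 76.11046747]
s0 57 68.89703604582382
s1 59 68.95252265303952
s2 55 69.15415415834514
s3 55 69.12424410289509
```

View pics/w10.png

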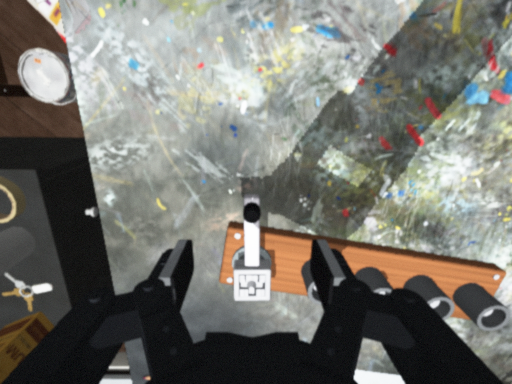

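All four sleeve rims read about 69 mm and the hub top about 75 mm, so everything is home. The picture shows the lever on the shaft (hub (252,285), knob (252,212)), with its arm toward the robot. Now I turn the tool half round for the swing.

```bash
python3 -m jog '[{"tx":0,"ty":0,"tz":0,"ax":0,"ay":0,"az":0.185,"jaw":-0.6},{"tx":0,"ty":0,"tz":0,"ax":0,"ay":0,"az":0.185,"jaw":-0.6},{"tx":0,"ty":0,"tz":0,"ax":0,"ay":0,"az":0.185,"jaw":-0.6},{"tx":0,"ty":0,"tz":0,"ax":0,"ay":0,"az":0.185,"jaw":-0.6},{"tx":0,"ty":0,"tz":0,"ax":0,"ay":0,"az":0.185,"jaw":-0.6}]' >/dev/null
python3 -m jog '[{"tx":0,"ty":0,"tz":0,"ax":0,"ay":0,"az":0.185,"jaw":-0.6},{"tx":0,"ty":0,"tz":0,"ax":0,"ay":0,"az":0.185,"jaw":-0.6},{"tx":0,"ty":0,"tz":0,"ax":0,"ay":0,"az":0.185,"jaw":-0.6},{"tx":0,"ty":0,"tz":0,"ax":0,"ay":0,"az":0.185,"jaw":-0.6},{"tx":0,"ty":0,"tz":0,"ax":0,"ay":0,"az":0.185,"jaw":-0.6}]' >/dev/null
python3 -m jog '[{"tx":0,"ty":0,"tz":0,"ax":0,"ay":0,"az":0.185,"jaw":-0.6},{"tx":0,"ty":0,"tz":0,"ax":0,"ay":0,"az":0.185,"jaw":-0.6},{"tx":0,"ty":0,"tz":0,"ax":0,"ay":0,"az":0.185,"jaw":-0.6},{"tx":0,"ty":0,"tz":0,"ax":0,"ay":0,"az":0.185,"jaw":-0.6},{"tx":0,"ty":0,"tz":0,"ax":0,"ay":0,"az":0.185,"jaw":-0.6}]' >/dev/null
python3 -m jog '[{"tx":0,"ty":0,"tz":0,"ax":0,"ay":0,"az":0.185,"jaw":-0.6},{"tx":0,"ty":0,"tz":0,"ax":0,"ay":0,"az":0.185,"jaw":-0.6},{"tx":0,"ty":0,"tz":0,"ax":0,"ay":0,"az":0,"jaw":-0.6},{"tx":0,"ty":0,"tz":0,"ax":0,"ay":0,"az":0,"jaw":-0.6}]'
python3 - <<'E'
from fit import *
go(533,-117.5,100,0.01)
c=cam('wrist')
for k in clusters(c,86,100,(460,520,-150,-90),15): print('knob',*k)
E
```

```text
time_s: 39.85
eef_pos: [469.7, -118.3, 165.2]
ee_rot: [-0.0, 1.0, 0.004, -0.0]
force: [-0.8, 0.8, 0.4]
grip_width: 0.802
grip_force: 0.0
cur yaw 0.009 tilt 0.001 pos [ 469.7 -118.3  165.2] j6 1.07 -> az -0.001 (tool, +=cw world) tx 63.3 ty -0.2 tz 65.2
knob 495.7 -117.8 8.8 276 [252.0, 164.0] 95.8 [496.6, -117.7, 92.7]
```

```bash
python3 -m jog '[{"tx":40,"ty":0,"tz":20,"ax":0,"ay":0,"az":0,"jaw":-0.6},{"tx":23,"ty":0,"tz":30,"ax":0,"ay":0,"az":0,"jaw":-0.6},{"tx":0,"ty":0,"tz":40,"ax":0,"ay":0,"az":0,"jaw":-0.6},{"tx":0,"ty":0,"tz":40,"ax":0,"ay":0,"az":0,"jaw":-0.6},{"tx":0,"ty":0,"tz":12,"ax":0,"ay":0,"az":0,"jaw":-0.2}]'
python3 -m jog '[{"tx":0,"ty":0,"tz":0,"ax":0,"ay":0,"az":0,"jaw":0.3},{"tx":0,"ty":0,"tz":0,"ax":0,"ay":0,"az":0,"jaw":1},{"tx":0,"ty":0,"tz":0,"ax":0,"ay":0,"az":0,"jaw":1},{"tx":0,"ty":0,"tz":0,"ax":0,"ay":0,"az":0,"jaw":1},{"tx":0,"ty":0,"tz":0,"ax":0,"ay":0,"az":0,"jaw":1}]' 40
python3 -c "
from h import *
go(533,-117.5,22,0.01)"
```

```text
time_s: 40.52
eef_pos: [531.5, -117.5, 21.5]
ee_rot: [-0.001, 1.0, 0.003, -0.002]
force: [0.6, 0.9, -0.4]
grip_width: 0.61
grip_force: 0.0
time_s: 41.15
eef_pos: [533.4, -118.4, 24.6]
ee_rot: [0.0, 1.0, 0.002, 0.001]
force: [0.2, -0.2, 6.3]
grip_width: 0.199
grip_force: 42.1
cur yaw 0.005 tilt 0.002 pos [ 533.4 -118.4   24.6] j6 1.13 -> az -0.005 (tool, +=cw world) tx -0.4 ty -0.9 tz 2.6
```

```bash
python3 -m jog '[{"tx":0.3,"ty":5.95,"tz":0,"ax":0,"ay":0,"az":-0.1,"jaw":1},{"tx":0.3,"ty":5.95,"tz":0,"ax":0,"ay":0,"az":-0.1,"jaw":1},{"tx":0.3,"ty":5.95,"tz":0,"ax":0,"ay":0,"az":-0.1,"jaw":1},{"tx":0.3,"ty":5.95,"tz":0,"ax":0,"ay":0,"az":-0.1,"jaw":1},{"tx":0,"ty":0,"tz":0,"ax":0,"ay":0,"az":0,"jaw":1}]'
python3 -c "
from h import *
s=sense();print(s['wrist_torque'],np.linalg.norm(s['eef_pos'][:2]-[593,-117.4]));go(533,-117.5,22,0.01)"
```

```text
time_s: 41.78
eef_pos: [538.2, -141.7, 24.5]
ee_rot: [0.001, 0.98, 0.201, 0.001]
force: [0.3, -0.1, 7.5]
grip_width: 0.196
grip_force: 42.2
[ 0.06300875 -0.25907892  0.03697059] 59.95004495659795
cur yaw 0.406 tilt 0.002 pos [ 538.2 -141.7   24.5] j6 0.70 -> az 0.396 (tool, +=cw world) tx -5.0 ty -24.3 tz 2.5
```

```bash
python3 -m jog '[{"tx":0.3,"ty":5.95,"tz":0,"ax":0,"ay":0,"az":-0.1,"jaw":1},{"tx":0.3,"ty":5.95,"tz":0,"ax":0,"ay":0,"az":-0.1,"jaw":1},{"tx":0.3,"ty":5.95,"tz":0,"ax":0,"ay":0,"az":-0.1,"jaw":1},{"tx":0.3,"ty":5.95,"tz":0,"ax":0,"ay":0,"az":-0.1,"jaw":1},{"tx":0,"ty":0,"tz":0,"ax":0,"ay":0,"az":0,"jaw":1}]'
python3 -m jog '[{"tx":0.3,"ty":5.95,"tz":0,"ax":0,"ay":0,"az":-0.1,"jaw":1},{"tx":0.3,"ty":5.95,"tz":0,"ax":0,"ay":0,"az":-0.1,"jaw":1},{"tx":0.3,"ty":5.95,"tz":0,"ax":0,"ay":0,"az":-0.1,"jaw":1},{"tx":0,"ty":0,"tz":0,"ax":0,"ay":0,"az":0,"jaw":1}]'
python3 -c "
from h import *
s=sense();print(s['wrist_torque'],np.linalg.norm(s['eef_pos'][:2]-[593,-117.4]));go(533,-117.5,22,0.01)"
```

```text
time_s: 42.4
eef_pos: [551.8, -161.4, 24.6]
ee_rot: [0.001, 0.92, 0.392, 0.001]
force: [-0.4, -0.5, 6.6]
grip_width: 0.195
grip_force: 42.2
time_s: 42.9
eef_pos: [566.5, -171.8, 24.6]
ee_rot: [0.001, 0.851, 0.525, 0.001]
force: [1.1, -1.7, 5.6]
grip_width: 0.196
grip_force: 42.1
[-0.0563447  -0.26959636 -0.05436256] 60.51422181916238
cur yaw 1.105 tilt 0.003 pos [ 566.5 -171.8   24.6] j6 -0.03 -> az 1.095 (tool, +=cw world) tx -32.9 ty -54.6 tz 2.6
```

```bash
python3 -m jog '[{"tx":0.1,"ty":3,"tz":0,"ax":0,"ay":0,"az":-0.05,"jaw":1},{"tx":0.1,"ty":3,"tz":0,"ax":0,"ay":0,"az":-0.05,"jaw":1},{"tx":0.1,"ty":3,"tz":0,"ax":0,"ay":0,"az":-0.05,"jaw":1},{"tx":0,"ty":0,"tz":0,"ax":0,"ay":0,"az":0,"jaw":1}]'
python3 -m jog '[{"tx":0.1,"ty":3,"tz":0,"ax":0,"ay":0,"az":-0.05,"jaw":1},{"tx":0,"ty":0,"tz":0,"ax":0,"ay":0,"az":0,"jaw":1}]'
python3 -c "
from h import *
s=sense();print(s['wrist_torque']);go(533,-117.5,22,0.01)"
```

```text
time_s: 43.4
eef_pos: [574.7, -175.2, 24.7]
ee_rot: [0.001, 0.81, 0.587, 0.001]
force: [-0.3, -2.6, 7.0]
grip_width: 0.196
grip_force: 42.1
time_s: 43.65
eef_pos: [577.6, -176.1, 24.7]
ee_rot: [0.001, 0.795, 0.607, 0.0]
force: [0.8, -3.1, 5.4]
grip_width: 0.197
grip_force: 42.1
[-0.12977108 -0.20306514 -0.084506  ]
cur yaw 1.305 tilt 0.003 pos [ 577.6 -176.1   24.7] j6 -0.22 -> az 1.295 (tool, +=cw world) tx -44.0 ty -59.0 tz 2.7
```

```bash
python3 -m jog '[{"tx":0.1,"ty":2.4,"tz":0,"ax":0,"ay":0,"az":-0.04,"jaw":1},{"tx":0,"ty":0,"tz":0,"ax":0,"ay":0,"az":0,"jaw":1}]'
python3 -m jog '[{"tx":0,"ty":2.4,"tz":0,"ax":0,"ay":0,"az":-0.03,"jaw":1},{"tx":0,"ty":0,"tz":0,"ax":0,"ay":0,"az":0,"jaw":1}]'
python3 -c "
from h import *
s=sense();print(s['wrist_torque']);go(533,-117.5,22,0.01)"
```

```text
time_s: 43.9
eef_pos: [579.8, -176.7, 24.7]
ee_rot: [0.001, 0.782, 0.623, 0.0]
force: [1.3, -3.3, 5.7]
grip_width: 0.197
grip_force: 42.1
time_s: 44.15
eef_pos: [581.7, -177.3, 24.6]
ee_rot: [0.001, 0.773, 0.634, -0.0]
force: [-2.2, -3.4, 8.2]
grip_width: 0.196
grip_force: 42.2
[-0.32107199  0.27593544 -0.25348455]
cur yaw 1.374 tilt 0.002 pos [ 581.7 -177.3   24.6] j6 -0.29 -> az 1.364 (tool, +=cw world) tx -48.1 ty -60.3 tz 2.6
```

```bash
python3 -m jog '[{"tx":0,"ty":1.5,"tz":0,"ax":0,"ay":0,"az":-0.01,"jaw":1},{"tx":0,"ty":1.5,"tz":0,"ax":0,"ay":0,"az":-0.01,"jaw":1},{"tx":0,"ty":0,"tz":0,"ax":0,"ay":0,"az":0,"jaw":1}]'
python3 -m jog '[{"tx":0,"ty":1.5,"tz":0,"ax":0,"ay":0,"az":-0.01,"jaw":1},{"tx":0,"ty":0,"tz":0,"ax":0,"ay":0,"az":0,"jaw":1}]'
python3 -c "
from h import *
s=sense();print(s['wrist_torque']);go(533,-117.5,22,0.01)"
```

```text
time_s: 44.52
eef_pos: [582.8, -177.4, 24.3]
ee_rot: [-0.001, 0.767, 0.642, -0.001]
force: [-11.0, -2.9, 11.7]
grip_width: 0.196
grip_force: 42.8
time_s: 44.78
eef_pos: [583.2, -177.5, 24.1]
ee_rot: [-0.002, 0.763, 0.646, -0.002]
force: [-15.8, -1.2, 13.0]
grip_width: 0.197
grip_force: 43.0
[ 0.03908669  2.62849716 -0.09889464]
cur yaw 1.405 tilt 0.006 pos [ 583.2 -177.5   24.1] j6 -0.32 -> az 1.395 (tool, +=cw world) tx -49.6 ty -60.5 tz 2.1
```

```bash
python3 -m jog '[{"tx":0,"ty":0,"tz":0,"ax":0,"ay":0,"az":0,"jaw":-0.6},{"tx":0,"ty":0,"tz":0,"ax":0,"ay":0,"az":0,"jaw":-0.6},{"tx":0,"ty":0,"tz":0,"ax":0,"ay":0,"az":0,"jaw":-0.6},{"tx":0,"ty":0,"tz":-50,"ax":0,"ay":0,"az":0,"jaw":-0.6},{"tx":0,"ty":0,"tz":-50,"ax":0,"ay":0,"az":0,"jaw":-0.6}]'
python3 -m jog '[{"tx":0,"ty":-40,"tz":-30,"ax":0,"ay":0,"az":0,"jaw":-0.6},{"tx":0,"ty":0,"tz":0,"ax":0,"ay":0,"az":0,"jaw":-0.6},{"tx":0,"ty":0,"tz":0,"ax":0,"ay":0,"az":0,"jaw":-0.6}]'
python3 - <<'E'
from fit import *
c=cam('wrist');save(c,'w11.png')
P=cloud(c)
K=clusters(c,86,100,(520,640,-250,-180),15)
for k in K: print('knob',*k,np.arctan2(k[1]+117.2,k[0]-593.2)+2*np.pi-(np.pi-.166))
m=(abs(P[...,0]-593)<18)&(abs(P[...,1]+117)<18)&(P[...,2]>66)
q=P[m];print('hub',m.sum(),np.median(q[:,2]))
c=cam('top');P=cloud(c)
for n,(x,y) in dict(s0=(647.9,191.7),s1=(635,118),s2=(622.9,45),s3=(607.9,-28)).items():
    r=np.hypot(P[...,0]-x,P[...,1]-y); m=(r<20)&(r>16)&(P[...,2]>60);print(n,m.sum(),np.median(P[m][:,2]) if m.any() else None)
E
```

```text
time_s: 45.4
eef_pos: [585.6, -176.9, 124.5]
ee_rot: [-0.0, 0.763, 0.646, -0.0]
force: [1.2, -0.3, -0.4]
grip_width: 0.802
grip_force: 0.0
time_s: 45.78
eef_pos: [546.4, -170.4, 153.1]
ee_rot: [-0.0, 0.763, 0.646, -0.0]
force: [-0.7, 0.3, -0.2]
grip_width: 0.8
grip_force: 0.0
knob 572.1 -212.8 8.9 258 [285.0, 231.0] 95.4 [572.0, -211.1, 92.4] 1.5195676635501223
hub 1443 74.0586225407784
s0 55 69.02288873624843
s1 56 69.58470899715962
s2 60 69.53518027217126
s3 57 69.3175705968406
```

View pics/w11.png

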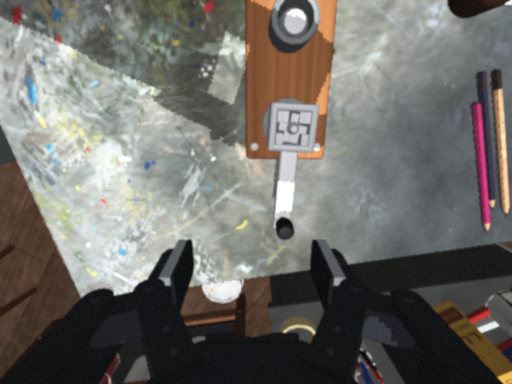

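The lever (hub (293,127), knob (285,229)) now points along the stand's end at about 1.4 rad plus play. All sleeves are still home and the gripper is clear.

```bash
python3 -c "
from rig import *
print(finish_job())"
```

```text
the job is handed in; nothing more can be done
None
```

The job is handed in at about 46 s of the 208 s allowed: all four sleeves are home on the spigots, and the lever was fitted on the unlocked shaft, swung counter-clockwise to its stop and let go. The ink bottle, tape and glue stick were not approached. `finish_job` returned no verdict.

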